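# Pack the pipe-support plates into their case and clip it shut

### The arm

A 6-joint arm with a two-finger parallel gripper is mounted at the origin on a cart in front of the work surface, level with it; the furniture and walls round the work are solid. World frame = base frame: x ahead of the robot, y to its left, z up, the work surface at z = 0. Lengths are in mm, angles in rad, forces in N, time in s.
With the tool pointing down it reaches from about 250 to 800 mm from the base axis. Payload 3.9 kg.
Tool frame: the origin (TCP) lies midway between the tips of the shut fingers; the grasp point (between the pads) lies 19 mm behind it; z points along the fingers, y is the line along which they close (so a half turn about z gives the same grasp; the last joint's range is limited). The gripper opens to 85 mm and grips with 20 to 120 N. Pads are 22 mm wide; open, the fingers measure 114 mm over their backs; the gripper's body (76 mm by 85 mm) begins 54 mm behind the grasp point. The pads swing forward as they close: fully open they stand 13 mm farther back than shut.
Start: joints at [-1.187, 0.26, -0.138, 1.173, 0, 1.571], TCP at [196.579, -486.798, 231.304] pointing down, gripper open.
Joint ranges: [-2.78, 2.78], [-0.83, 1.72], [-1.28, 1.37], [-1.9, 2.12], [-1.57, 1.48], [-3.14, 3.14]. Speed limits (rad/s): [2.57, 2.57, 3.14, 3.14, 3.14, 3.14].

### API

Orientations are given as a unit quaternion [x, y, z, w].
In Python, from workcell import * gives the robot as it stands.
- The arm moves only by the tool move_arm, never from a script. Its argument "steps" is a list of rows, each a list of 2 entries, a list of its own where there are three numbers: the shift along the tool's x, y, z in m, then the turn about the tool's z in units of 5 degrees (1.0 is 5 degrees). A call has 1 to 20 rows; each row shifts and turns the commanded pose from where the row before left it, along the tool's axes as they then stand; what a row does not reach is not made up. A row lasts 1/10 s, in which the tool goes at most 50 mm and 8.59 degrees, less where a joint would pass 70% of its speed; a pose out of reach is approached as far as the arm can. A call is refused whole if a number of a shift passes 0.05 or a number of a turn 1, either way. A call with a gripper value outside its range is refused whole. "fingers" is the closure, from 0 (fully open) to 1 (shut), set as the call begins (left out, the last holds). The fingers move at their own pace and stop on an object; "squeeze" is the grip in N (left out, the last holds). Time passes only in rows, so rows that do not move let the fingers close. It gives the time, the measured TCP pose, the force, the opening and the grip force at its end, in the units of the state.
- observe(): the state, without advancing time (a new reading comes with each control period).
- get_image(name): name is "scene" or "top" or "wrist"; returns a dict with "img" (400x640x3 uint8, red, green, blue), "range_z" (400x640 float32, mm along the optical axis (not along the pixel's ray), 0 where there is no reading), "fx", "fy", "cx", "cy" (pixels), "D" ([k1, k2, p1, p2, k3] as OpenCV has them; the pictures are not rectified), "R" (3x3) and "t" (3): a world point X has camera coordinates R X + t; the wrist camera has in their place "hand_eye" (4x4, takes a point from camera to tool coordinates, whose origin is the TCP and whose axes are the flange's). Camera axes: x right, y down, z forward; pixel columns grow to the right and rows downward; lengths in mm; the calibration is good to about 2 mm. A picture is of the moment at which its call begins: read the wrist's pose just before it.
- job_done(): hands the job in; it is judged then, once.
The state is a dict: "t": time; "joint_pos": joint angles; "qvel": joint speeds; "tau": joint torques, N m; "eef_pos": TCP position; "orientation": TCP orientation; "force": force on the tool from outside, world axes, zero at the start; "ft_torque": the same for the moment, N m; "gripper_width": opening from 0.0 (shut) to 1.0 (fully open); "grip_force": force on a finger pad.
Only numpy, scipy, OpenCV 4.12 (cv2) and the standard library are available. Lean on these libraries where they do the work, as an engineer would, in place of code of your own. Each camera call takes 0.05 s, during which the arm holds its last target. There are 200 camera calls.

### The job

Take the wood block out of the black case tray and lay it on the bookcase top clear of the work, and lay all the loose aluminium pipe-support plates flat on the floor of the tray's well, lugs up, turned so that they nest side by side with none on top of another. Then set the grey cover squarely on the tray, fully down, and fold the four steel clips down flat over its ledges in opposite-corner order: any clip first, then the one diagonally across, then the other two. Leave the filler tub, the masking tape and the screw carton where they are.

Things in the scene. Friction and masses are not known exactly. Their poses are not given: they have to be found in the camera images.
- tray: black case tray, fixed, 135 (x) x 227 (y) mm, origin at the centre of its underside. Well 111 (x) x 147 (y), floor z = 4, rim z = 14, level with the tops of plates in it. In 36 mm units it is 3 x 4 (x, y): all four plates fill it exactly, with 4 mm gaps. At each y end a shoulder at z = 14 reaches out to y = 103.5, with two hinged clips beyond it
- tray_seat (a point): centre of the tray's rim plane, 14 mm above its underside, axes as the tray: the cover's underside centre comes here. Ears 22 mm high (above the tray's underside) outside the long sides (x 62.5 to 67.5, y 83 to 101, both signs) and 20 mm high hinge blocks (y beyond 103.5) locate the cover with 3 mm play each way
- corner_a_lug (a point): L-shaped aluminium corner plate, 10 mm thick, 68 x 68 mm overall, legs 32 wide, lying flat, lug up. Point: centre of its lug, a block 12 (x) x 22 (y) mm standing 26 mm above the plate; 23 mm above the underside. The lug stands mid-elbow; legs run from it to +x and to +y: outer edges at -16, leg ends at +52 from the lug axis
- corner_b_lug (a point): second one, alike: L-shaped aluminium corner plate, 10 mm thick, 68 x 68 mm overall, legs 32 wide, lying flat, lug up. Point: centre of its lug, a block 12 (x) x 22 (y) mm standing 26 mm above the plate; 23 mm above the underside. The lug stands mid-elbow; legs run from it to +x and to +y: outer edges at -16, leg ends at +52 from the lug axis
- long_l_lug (a point): long L-shaped aluminium plate, 10 mm thick, 104 x 68 mm overall, legs 32 wide, lying flat, lug up. Point: centre of its lug, a block 12 (x) x 22 (y) mm standing 26 mm above the plate; 23 mm above the underside. From the lug axis: long leg x -52 to 52, y -16 to 16; short leg x -52 to -20, out to y = +52
- strap_lug (a point): straight aluminium strap plate, 68 (x) x 32 (y) mm, 10 mm thick, lying flat, lug up in its middle. Point: centre of its lug, a block 12 (x) x 22 (y) mm standing 26 mm above the plate; 23 mm above the underside. 
- wood_block_mid (a point): offcut of softwood lying in the tray's well at the start, 44 (x) x 85 (y) x 38 (z) mm, 80 g. Point: its centre
- spare_spot (a point): a spot on the bookcase top, beyond the tray, where the wood block may be laid with its length along y (free at the start for 80 x 110 mm; any other free place more than 130 mm from the tray's centre will do)
- cover_handle (a point): grey cover, 119 (x) x 201 (y) mm, 250 g: hollow hood 119 x 155, 36 high, with a ledge 6 thick, 23 wide at its foot at each y end. Point: middle of the handle on top, a solid rib 12 thick (x), 64 long (y), 26 above the hood; 49 above the cover's underside. Seated, the point is 63 above the tray's underside; either way round fits
- clip0 (a joint): steel clip at the tray's +x +y corner, diagonal to clip2. Rad: 0 = folded flat inward over the shoulder (closed), 1.57 = upright, more = leaning outward, to 2.4. Stays where left; 2 N moves it. Arm 27 mm long, 20 wide, 4 thick; hinge axis parallel to tray x at x = +38, y = +108, z = 23.5 mm in the tray frame; closed, its top is at z = 25.5
- clip1 (a joint): steel clip at the tray's +x -y corner, diagonal to clip3. Rad: 0 = folded flat inward over the shoulder (closed), 1.57 = upright, more = leaning outward, to 2.4. Stays where left; 2 N moves it. Arm 27 mm long, 20 wide, 4 thick; hinge axis parallel to tray x at x = +38, y = -108, z = 23.5 mm in the tray frame; closed, its top is at z = 25.5
- clip2 (a joint): steel clip at the tray's -x -y corner, diagonal to clip0. Rad: 0 = folded flat inward over the shoulder (closed), 1.57 = upright, more = leaning outward, to 2.4. Stays where left; 2 N moves it. Arm 27 mm long, 20 wide, 4 thick; hinge axis parallel to tray x at x = -38, y = -108, z = 23.5 mm in the tray frame; closed, its top is at z = 25.5
- clip3 (a joint): steel clip at the tray's -x +y corner, diagonal to clip1. Rad: 0 = folded flat inward over the shoulder (closed), 1.57 = upright, more = leaning outward, to 2.4. Stays where left; 2 N moves it. Arm 27 mm long, 20 wide, 4 thick; hinge axis parallel to tray x at x = -38, y = +108, z = 23.5 mm in the tray frame; closed, its top is at z = 25.5
- filler_tub: bystander: white filler tub with lid, 66 mm across, 41 high; origin at the centre of its underside
- masking_tape: bystander: roll of masking tape lying flat, 101 mm across, 24 high; origin at the centre of its underside
- screw_box: bystander: small screw carton, 52 x 90 x 32 mm; origin at the centre of its underside
There are look-alikes about, which are no part of the job. Leave any pink look-alike of the part that bears strap_lug alone. Leave any blue look-alike of the part that bears corner_a_lug alone.

How it is judged (in metres and radians):
On the way, in this order (a step that is already met when the one before it is completed fails the run):
1. the wood block lies outside the tray and every plate present lies flat on the floor of the tray's well (horizontal distance between wood_block_mid and tray above 0.13 m and height (world z) of wood_block_mid below 0.05 m and z of corner_a_lug in the frame of tray between 0.023 and 0.031 m and x of corner_a_lug in the frame of tray between -0.056 and 0.056 m and y of corner_a_lug in the frame of tray between -0.074 and 0.074 m and angle between each of corner_a_lug, corner_b_lug, long_l_lug, strap_lug's own z axis and vertical below 0.06 rad and z of corner_b_lug in the frame of tray between 0.023 and 0.031 m and x of corner_b_lug in the frame of tray between -0.056 and 0.056 m and y of corner_b_lug in the frame of tray between -0.074 and 0.074 m and z of long_l_lug in the frame of tray between 0.023 and 0.031 m and x of long_l_lug in the frame of tray between -0.056 and 0.056 m and y of long_l_lug in the frame of tray between -0.074 and 0.074 m and z of strap_lug in the frame of tray between 0.023 and 0.031 m and x of strap_lug in the frame of tray between -0.056 and 0.056 m and y of strap_lug in the frame of tray between -0.074 and 0.074 m), for 0.2 s.
2. the cover is seated on the tray over the plates (z of corner_a_lug in the frame of tray between 0.023 and 0.031 m and x of corner_a_lug in the frame of tray between -0.056 and 0.056 m and y of corner_a_lug in the frame of tray between -0.074 and 0.074 m and angle between each of corner_a_lug, corner_b_lug, long_l_lug, strap_lug's own z axis and vertical below 0.06 rad and z of corner_b_lug in the frame of tray between 0.023 and 0.031 m and x of corner_b_lug in the frame of tray between -0.056 and 0.056 m and y of corner_b_lug in the frame of tray between -0.074 and 0.074 m and z of long_l_lug in the frame of tray between 0.023 and 0.031 m and x of long_l_lug in the frame of tray between -0.056 and 0.056 m and y of long_l_lug in the frame of tray between -0.074 and 0.074 m and z of strap_lug in the frame of tray between 0.023 and 0.031 m and x of strap_lug in the frame of tray between -0.056 and 0.056 m and y of strap_lug in the frame of tray between -0.074 and 0.074 m and z of cover_handle in the frame of tray between 0.059 and 0.067 m and horizontal distance between cover_handle and tray below 0.012 m and angle between cover_handle's own z axis and vertical below 0.04 rad and angle between the y axis of cover_handle and the y axis of tray, either way round below 0.1 rad), for 0.2 s.
3. two diagonally opposite clips are folded down over the seated cover while the other two are still open (z of cover_handle in the frame of tray between 0.059 and 0.067 m and horizontal distance between cover_handle and tray below 0.012 m and angle between cover_handle's own z axis and vertical below 0.04 rad and angle between the y axis of cover_handle and the y axis of tray, either way round below 0.1 rad and ((value of joint each of clip0, clip2 below 0.15 rad and value of joint each of clip1, clip3 above 0.6 rad) or (value of joint each of clip1, clip3 below 0.15 rad and value of joint each of clip0, clip2 above 0.6 rad))), for 0.2 s.
At the end, for the whole second after the job is handed in: Block over 130 mm from the tray centre, on the surface, still; every plate flat in the well (lug 23-31 mm over its underside, inside it, tilt < 0.06 rad); cover seated and still (handle 59-67 mm up, within 12 mm of centre, tilt < 0.04, aligned within 0.1 rad); all clips under 0.15 rad (all of step 2 and horizontal distance between wood_block_mid and tray above 0.13 m and height (world z) of wood_block_mid below 0.05 m and value of joint each of clip0, clip1, clip2, clip3 below 0.15 rad and linear speed of each of cover, wood_block below 0.02 m/s); the robot touches nothing.
It fails at once if the white filler tub with lid is moved more than 4 cm (distance of filler_tub from where it was at the start of the episode above 0.04 m).
It fails at once if the roll of masking tape lying flat is moved more than 4 cm (distance of masking_tape from where it was at the start of the episode above 0.04 m).
It fails at once if the small screw carton is moved more than 4 cm (distance of screw_box from where it was at the start of the episode above 0.04 m).
Of corner_a, corner_b, long_l, strap only 3 to 4 are there at a start; the rules pass over those that are not, and their reading is None.
At some moment in a run one of corner_a, corner_b, long_l, strap, cover may be knocked a few centimetres aside while the robot is not near it.
Once in a run the grip may slacken for a moment while it holds something.
It also fails if it takes over 210 s, if anything falls off the work surface, if the arm or the gripper's body presses on something with over 40 N, if the wrist force passes 120 N, or if a joint passes its speed limit or range.

## Working session

There is one attempt and no reset: what is moved stays moved. The work goes in short steps, Python scripts to look and compute and a tool call to move; the robot and the scene stay as the last step left them, time stands still between calls to the robot, and variables do not carry over. Pictures are saved under pics/ and viewed, at most 14 in all, crops included, and the job is handed in when it is done.

Besides the shell and the picture viewer there is one more tool, called after "Request:" as name(argument=value, ...), one argument or row to a line, values as JSON. move_arm: Moves the arm, as the interface text tells. Its arguments: {"type":"object","properties":{"steps":{"type":"array"},"fingers":{"type":"number"},"squeeze":{"type":"number"}},"required":["steps"]}

```bash
ls; mkdir -p pics; cat > h.py <<'E'
from workcell import *
import numpy as np, cv2
from scipy.spatial.transform import Rotation as Ro
def cloud(name):
    s=observe(); d=get_image(name)
    h,w=d["range_z"].shape
    K=np.array([[d["fx"],0,d["cx"]],[0,d["fy"],d["cy"]],[0,0,1.]])
    uv=np.stack(np.meshgrid(np.arange(w),np.arange(h)),-1).reshape(-1,1,2).astype(float)
    n=cv2.undistortPoints(uv,K,np.array(d["D"],float)).reshape(h,w,2)
    z=d["range_z"].astype(float)
    P=np.dstack([n*z[...,None],z])
    if name=="wrist":
        H=np.array(d["hand_eye"]); P=P@H[:3,:3].T+H[:3,3]
        P=P@Ro.from_quat(s["orientation"]).as_matrix().T+np.array(s["eef_pos"])
    else:
        P=(P-np.array(d["t"]).ravel())@np.array(d["R"])
    P[z==0]=np.nan
    return d["img"],P
def save(img,f): cv2.imwrite("pics/"+f,cv2.cvtColor(img,cv2.COLOR_RGB2BGR))
E
python3 - <<'E'
from h import *
print(observe())
for n in("scene","top"):
    im,P=cloud(n); save(im,n+"0.png"); np.save(n+".npy",P)
E
```

```text
pics
{'t': 0.0, 'joint_pos': array([-1.18701343e+00,  2.60705172e-01, -1.39408347e-01,  1.17268579e+00,
       -6.68555977e-06,  1.57079680e+00]), 'qvel': array([-0.00063647,  0.00055057,  0.00032322, -0.00022683, -0.00110986,
       -0.00039689]), 'tau': array([-1.69353767e-03, -4.05681002e+01,  2.53921115e+01,  1.87242741e-02,
       -1.86172547e-04,  9.38983675e-06]), 'eef_pos': array([ 196.31404591, -486.1653182 ,  230.43894825]), 'orientation': array([ 9.81644814e-01,  1.90715642e-01, -1.94281834e-04, -9.82470600e-04]), 'force': array([ 0.32767811, -0.01108647,  0.14007426]), 'ft_torque': array([ 0.0183401 ,  0.03786532, -0.03081509]), 'grip_force': 0.0, 'gripper_width': 1.001376690227178}
```

View pics/top0.png

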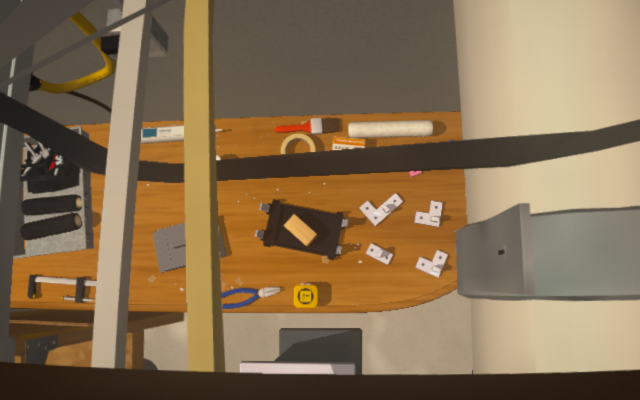

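View pics/scene0.png

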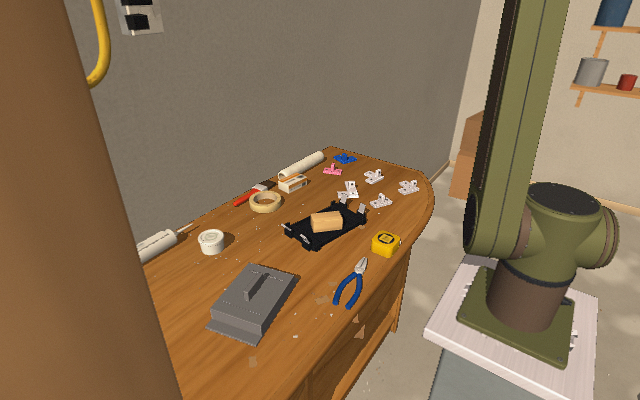

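Top view: the tray is at (302,231) with the wood block at (299,230). The plates are a long L (382,209), a corner (430,214), a corner (433,263) and a strap (379,254). The cover is at (190,245), partly hidden by a beam. The look-alikes in the scene view are pink (332,170) and blue (345,158). Next I'll get coarse positions.

```bash
python3 - <<'E'
from h import *
T=np.load("top.npy");S=np.load("scene.npy")
np.set_printoptions(precision=0,suppress=True)
for n,u,v in [("tray/block",299,230),("longL",377,211),("corner",427,216),("corner2",430,263),("strap",379,254),("cover",170,245),("c2",205,245),("tape",285,143),("trayrim",335,240),("clip",265,207),("clip",258,233),("clip",345,222),("clip",338,250)]:
    print(n,T[v,u])
for n,u,v in [("block",326,221),("cover",255,300),("handle",254,287),("tub",211,236),("tape",265,195),("scr",293,183),("pink",332,170),("blue",345,158),("cornerA",374,175),("B",408,187),("strap",381,201),("long",349,188)]:
    print(n,S[v,u])
# rectified ortho heightmap from scene+top
im,P=cloud("top")
Q=P[:,:].reshape(-1,3); C=im.reshape(-1,3)
m=(Q[:,2]>-20)&(Q[:,2]<120)&np.isfinite(Q[:,0])
print(np.nanpercentile(Q[m],[1,99],axis=0))
crop=cv2.resize(im[185:285,140:460],None,fx=2.5,fy=2.5,interpolation=cv2.INTER_CUBIC)
save(crop,"topcrop.png")
E
```

```text
tray/block [513. -11.  45.]
longL [ 567. -226.    4.]
corner [ 550. -364.    8.]
corner2 [ 420. -367.    8.]
strap [ 445. -227.   35.]
cover [475. 360.  35.]
c2 [ 383. -137. 1287.]
tape [765.  32.  27.]
trayrim [ 486. -108.   18.]
clip [580.  88.  30.]
clip [506. 105.  38.]
clip [ 534. -137.   39.]
clip [ 457. -117.   39.]
block [503.   4.  38.]
cover [458. 333.  36.]
handle [474. 318.  52.]
tub [705. 241.  39.]
tape [771. -34.  12.]
scr [ 726. -125.   32.]
pink [ 698. -321.   13.]
blue [ 708. -429.   20.]
cornerA [ 555. -385.    9.]
B [ 416. -374.    9.]
strap [ 443. -219.   18.]
long [ 575. -241.   12.]
[[ 139. -453.   -9.]
 [ 862.  861.  105.]]
```

View pics/topcrop.png

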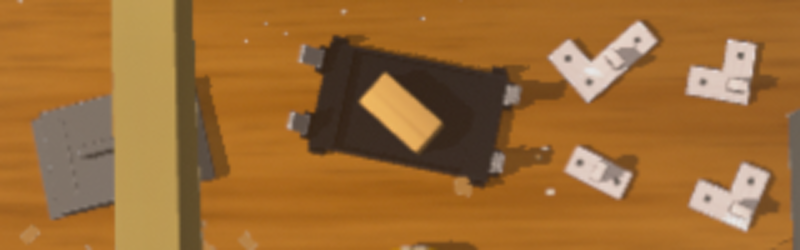

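```bash
cat >> h.py <<'E'
def pose():
    s=observe(); R=Ro.from_quat(s["orientation"]).as_matrix()
    return np.array(s["eef_pos"]),R,s
def plan(x,y,z,yaw=None,half=True):
    "yaw: wanted heading (deg) of tool x; prints turn units then shift (m) in tool axes after the turn"
    p,R,s=pose(); psi=np.degrees(np.arctan2(R[1,0],R[0,0]))
    if yaw is None: d=0.
    else:
        m=180 if half else 360
        d=(yaw-psi+m/2)%m-m/2
    q6=s["joint_pos"][5]
    n=np.radians(psi+d); ax=np.array([np.cos(n),np.sin(n)]); ay=np.array([np.sin(n),-np.cos(n)])
    D=np.array([x,y])-p[:2]
    print("t %.1f p %s psi %.1f q6 %.2f | turn %.2f units, shift x %.4f y %.4f z %.4f"%(s["t"],p.round(1),psi,q6,-d/5,D@ax/1e3,D@ay/1e3,(p[2]-z)/1e3), "tilt",R[:2,2].round(4))
E
python3 - <<'E'
from h import *
d=get_image("wrist");print(np.array(d["hand_eye"]).round(3),d["fx"],d["cx"],d["cy"])
plan(480,-230,330,0)
E
```

```text
[[-0.00000e+00 -9.45000e-01 -3.28000e-01  8.58020e+01]
 [ 1.00000e+00 -0.00000e+00 -0.00000e+00 -8.00000e-03]
 [ 0.00000e+00 -3.28000e-01  9.45000e-01 -1.43658e+02]
 [ 0.00000e+00  0.00000e+00  0.00000e+00  1.00000e+00]] 335.34106301376295 321.87482741891137 200.08957167303703
t 0.2 p [ 196.4 -486.4  230.8] psi 22.0 q6 1.57 | turn 4.40 units, shift x 0.2836 y -0.2564 z -0.0992 tilt [-0.0005  0.0011]
```

Request:
move_arm(
  steps=[
    [[0, 0, -0.03], 1],
    [[0, 0, -0.03], 1],
    [[0, 0, -0.03], 1],
    [[0, 0, -0.01], 1],
    [[0, 0, 0], 0.4],
    [[0.045, -0.042, 0], 0],
    [[0.045, -0.042, 0], 0],
    [[0.045, -0.042, 0], 0],
    [[0.045, -0.042, 0], 0],
    [[0.045, -0.042, 0], 0],
    [[0.045, -0.042, 0], 0],
    [[0.045, -0.042, 0], 0],
    [[0.045, -0.042, 0], 0],
    [[0, 0, 0], 0],
    [[0, 0, 0], 0],
  ],
  fingers=0,
)

```text
t: 1.7
eef_pos: [489.5, -212.9, 330.7]
orientation: [1.0, 0.001, -0.001, -0.0]
force: [-0.2, 0.2, -0.5]
gripper_width: 1.001
grip_force: 0.0
```

```bash
python3 - <<'E'
from h import *
plan(480,-230,330,0)
im,P=cloud("wrist"); save(im,"w1.png"); np.save("w1.npy",P)
E
```

```text
t 1.7 p [ 489.5 -212.9  330.7] psi 0.2 q6 2.73 | turn 0.03 units, shift x -0.0095 y 0.0171 z 0.0007 tilt [-0.0014  0.0001]
```

View pics/w1.png

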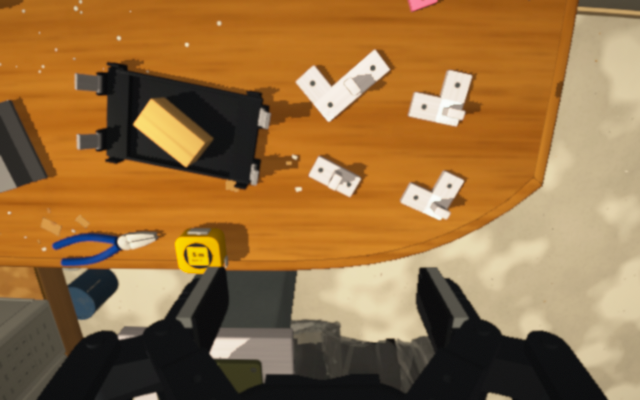

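The wrist view shows all four plates: long L (345,85), corners (443,98) and (435,195), strap (335,177). It also shows the tray (180,125) and block (172,130), and at the top edge the pink look-alike (422,3). The white, uncoloured plates are the ones to use. Now I'll fit their poses.

```bash
cat >> h.py <<'E'
from scipy.optimize import minimize
POLY=dict(corner=np.array([[-16,-16],[52,-16],[52,16],[16,16],[16,52],[-16,52]],float),
 longl=np.array([[-52,-16],[52,-16],[52,16],[-20,16],[-20,52],[-52,52]],float),
 strap=np.array([[-34,-16],[34,-16],[34,16],[-34,16]],float),
 tray=np.array([[-62.5,-103.5],[62.5,-103.5],[62.5,103.5],[-62.5,103.5]],float))
def tf(poly,x,y,a):
    c,s=np.cos(a),np.sin(a); return poly@np.array([[c,s],[-s,c]])+[x,y]
def fit(kind,pts,c0,angs,W=160,sc=2):
    "IoU fit of outline to top points; returns x,y,angle deg,iou"
    g=np.zeros((2*W*sc,2*W*sc),np.uint8)
    q=((pts[:,:2]-c0+W)*sc).round().astype(int); q=q[((q>=0)&(q<2*W*sc)).all(1)]
    g[q[:,1],q[:,0]]=255; g=cv2.morphologyEx(g,cv2.MORPH_CLOSE,np.ones((7,7),np.uint8))
    def f(v):
        m=np.zeros_like(g); cv2.fillPoly(m,[((tf(POLY[kind],v[0],v[1],v[2]/20)+W)*sc*16).round().astype(np.int32)],255,shift=4)
        return -(g&m).astype(bool).sum()/(g|m).astype(bool).sum()
    best=None
    for a in angs:
        for dx,dy in [(0,0)]:
            r=minimize(f,[dx,dy,np.radians(a)*20],method="Nelder-Mead",options=dict(initial_simplex=np.array([[dx,dy,np.radians(a)*20]]*4)+np.array([[0,0,0],[8,0,0],[0,8,0],[0,0,5]]),xatol=.1,fatol=1e-4))
            if best is None or r.fun<best.fun: best=r
    return best.x[0]+c0[0],best.x[1]+c0[1],np.degrees(best.x[2]/20)%360,-best.fun
E
cat > fitall.py <<'E'
from h import *
def run(im,P,items,rad=75):
    g=im.astype(int); white=(g.min(2)>110)&(g.max(2)-g.min(2)<45)
    ok=np.isfinite(P[...,2])
    for n,k,x,y in items:
        near=ok&(np.hypot(P[...,0]-x,P[...,1]-y)<rad)
        lug=P[near&(P[...,2]>29)&(P[...,2]<45)]
        pl=P[near&(P[...,2]>5)&(P[...,2]<45)]
        c=lug.mean(0) if len(lug) else np.array([x,y,0])
        r=fit(k,pl,c[:2],range(0,360,30) if k!="strap" else range(0,180,30))
        zt=P[near&white&(P[...,2]>5)&(P[...,2]<18)][:,2]
        print(n,"lug",c.round(1),len(lug),"top z",np.median(zt).round(1),"fit",np.round(r,2))
E
python3 - <<'E'
from fitall import *
im=cv2.cvtColor(cv2.imread("pics/w1.png"),cv2.COLOR_BGR2RGB);P=np.load("w1.npy")
run(im,P,[("long","longl",570,-235),("c1","corner",552,-373),("c2","corner",418,-373),("strap","strap",445,-227)])
ok=np.isfinite(P[...,2])
near=ok&(np.hypot(P[...,0]-520,P[...,1]-0)<140)
b=P[near&(P[...,2]>33)&(im[...,0]>140)&(im[...,2].astype(int)<im[...,0]-50)]
print("block",cv2.minAreaRect(b[:,:2].astype(np.float32)),np.median(b[:,2]))
d=P[near&(P[...,2]>9)&(P[...,2]<30)&(im.max(2)<70)]
print("tray",cv2.minAreaRect(d[:,:2].astype(np.float32)),np.percentile(d[:,2],[10,50,90]))
t=P[near&(P[...,2]>2)&(im.max(2)<70)]
print("trayfit",np.round(fit("tray",P[near&(P[...,2]>9)],np.array([520.,0]),[60,75,90,105]),2))
c=P[near&(P[...,2]>24)&(im.min(2)>90)]
print("pl z", [np.median(P[r,c_,2]) for r,c_ in ()])
for u,v in[(88,82),(90,141),(264,117),(253,174)]:
    w=P[v-4:v+5,u-4:u+5].reshape(-1,3); print("clip",np.nanmedian(w,0).round(1),np.nanmax(w[:,2]).round(1))
E
```

```text
long lug [ 572.9 -249.5   36.4] 177 top z 11.0 fit [ 573.31 -250.15  310.2     0.94]
c1 lug [ 541.  -382.4   36.3] 173 top z 10.9 fit [ 541.   -383.35  349.02    0.92]
c2 lug [ 405.6 -380.4   35.5] 129 top z 11.0 fit [ 404.04 -381.28  335.33    0.89]
strap lug [ 450.  -229.5   36.3] 154 top z 11.2 fit [ 448.73 -229.8    62.33    0.87]
block ((521.7933959960938, -11.735214233398438), (241.69627380371094, 95.71204376220703), 78.19328308105469) 43.07226880415067
tray ((520.1809692382812, -21.437408447265625), (223.88792419433594, 132.8485107421875), 78.30460357666016) [13.63118079 15.1383233  17.01645256]
trayfit [ 5.2042e+02 -1.9250e+01  1.6753e+02  4.5000e-01]
pl z []
clip [581.1  85.6  36.6] 40.4
clip [505.7  98.5  36. ] 43.3
clip [ 535.7 -139.5   45.3] 51.4
clip [ 460.1 -121.7   45.2] 52.7
```

```bash
python3 - <<'E'
from h import *
im=cv2.cvtColor(cv2.imread("pics/w1.png"),cv2.COLOR_BGR2RGB).astype(int);P=np.load("w1.npy")
m=(np.hypot(P[...,0]-510,P[...,1]+5)<70)&(P[...,2]>36)&(P[...,2]<50)
b=P[m];print(len(b),cv2.minAreaRect(b[:,:2].astype(np.float32)),np.median(b[:,2]))
r=cv2.minAreaRect(b[:,:2].astype(np.float32)); h=r[2] if r[1][0]>r[1][1] else r[2]+90
print(h); plan(r[0][0],r[0][1],110,h)
E
```

```text
2299 ((515.8789672851562, -14.50872802734375), (86.15839385986328, 45.42805862426758), 48.0794563293457) 43.03526718419977
48.0794563293457
t 1.8 p [ 488.8 -213.7  330.9] psi 0.0 q6 2.73 | turn -9.61 units, shift x 0.1664 y -0.1129 z 0.2209 tilt [-0.0013 -0.0001]
```

Request:
move_arm(
  steps=[
    [[0, 0, 0.019], -1],
    [[0, 0, 0.019], -1],
    [[0, 0, 0.019], -1],
    [[0, 0, 0.019], -1],
    [[0, 0, 0.019], -1],
    [[0, 0, 0.019], -1],
    [[0, 0, 0.019], -1],
    [[0, 0, 0.019], -1],
    [[0, 0, 0.019], -1],
    [[0, 0, 0], -0.6],
    [[0.04, -0.028, 0], 0],
    [[0.04, -0.028, 0], 0],
    [[0.04, -0.028, 0], 0],
    [[0.046, -0.029, 0], 0],
    [[0, 0, 0], 0],
    [[0, 0, 0], 0],
  ],
)

```text
t: 3.35
eef_pos: [515.0, -19.8, 160.5]
orientation: [0.914, 0.407, -0.0, 0.0]
force: [-0.2, -0.6, -0.6]
gripper_width: 1.0
grip_force: 0.0
```

```bash
python3 - <<'E'
from h import *
plan(515.9,-14.5,12,48)
im,P=cloud("wrist"); save(im,"w2.png"); np.save("w2.npy",P)
m=(np.hypot(P[...,0]-515,P[...,1]+14)<60)&(P[...,2]>36)&(P[...,2]<50)
b=P[m];print(len(b),cv2.minAreaRect(b[:,:2].astype(np.float32)),np.median(b[:,2]))
E
```

```text
t 3.4 p [515.  -19.8 160.5] psi 48.0 q6 2.27 | turn 0.00 units, shift x 0.0045 y -0.0029 z 0.1485 tilt [-0.     -0.0009]
5418 ((515.1786499023438, -14.103958129882812), (85.37158203125, 44.091278076171875), 48.10318374633789) 43.0831925292521
```

Request:
move_arm(
  steps=[
    [[0.004, -0.003, 0.04], 0],
    [[0, 0, 0.04], 0],
    [[0, 0, 0.04], 0],
    [[0, 0, 0.02], 0],
    [[0, 0, 0.008], 0],
    [[0, 0, 0], 0],
    [[0, 0, 0], 0],
  ],
)

```text
t: 4.1
eef_pos: [516.8, -15.4, 13.3]
orientation: [0.914, 0.406, 0.001, 0.0]
force: [0.2, 0.7, 0.9]
gripper_width: 1.003
grip_force: 0.0
```

Request:
move_arm(
  steps=[
    [[0, 0, 0], 0],
    [[0, 0, 0], 0],
    [[0, 0, 0], 0],
    [[0, 0, 0], 0],
    [[0, 0, 0], 0],
    [[0, 0, 0], 0],
    [[0, 0, 0], 0],
    [[0, 0, 0], 0],
  ],
  fingers=1,
  squeeze=50,
)

```text
t: 4.9
eef_pos: [516.9, -14.2, 13.3]
orientation: [0.914, 0.407, 0.001, 0.001]
force: [-1.2, -0.7, 6.0]
gripper_width: 0.51
grip_force: 52.0
```

Request:
move_arm(
  steps=[
    [[0, 0, -0.04], 0],
    [[0, 0, -0.04], -1],
    [[0, 0, -0.02], -1],
    [[0, 0, 0], -1],
    [[0, 0, 0], -1],
    [[0, 0, 0], -1],
    [[0, 0, 0], -1],
    [[0, 0, 0], -1],
    [[0, 0, 0], -1],
    [[0, 0, 0], -0.4],
    [[0.04, 0.019, 0], 0],
    [[0.04, 0.019, 0], 0],
    [[0.04, 0.019, 0], 0],
    [[0.04, 0.018, 0], 0],
    [[0.04, 0.018, 0], 0],
    [[0, 0, 0], 0],
    [[0, 0, 0], 0],
  ],
)

```text
t: 6.6
eef_pos: [608.5, 186.7, 111.6]
orientation: [0.706, 0.708, -0.001, -0.0]
force: [0.2, 0.2, -0.8]
gripper_width: 0.507
grip_force: 51.4
```

```bash
python3 - <<'E'
from h import *
plan(610,185,10,90)
print(observe()["gripper_width"],observe()["grip_force"])
im,P=cloud("wrist"); save(im,"w3.png"); np.save("w3.npy",P)
im,P=cloud("scene"); save(im,"s3.png")
E
```

```text
t 6.6 p [608.5 186.7 111.6] psi 90.1 q6 1.87 | turn 0.02 units, shift x -0.0017 y 0.0015 z 0.1016 tilt [-0.0011 -0.0007]
0.5066210123124272 51.437267661094666
```

View pics/w3.png

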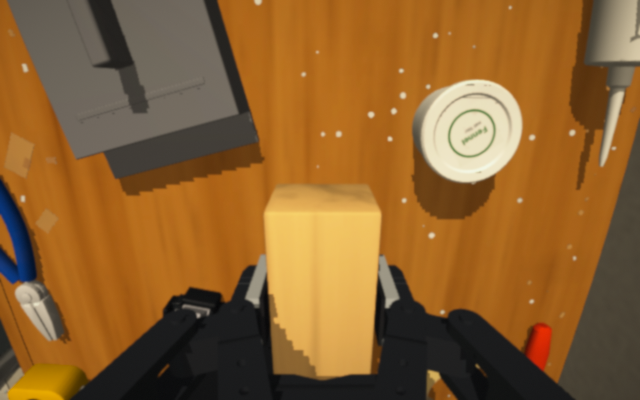

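Block is held at (322,280). The tub at (470,130) and cover at (130,80) are well clear, so I'll lower it here.

Request:
move_arm(
  steps=[
    [[0, 0, 0.04], 0],
    [[0, 0, 0.03], 0],
    [[0, 0, 0.02], 0],
    [[0, 0, 0.01], 0],
    [[0, 0, 0.001], 0],
    [[0, 0, 0], 0],
    [[0, 0, 0], 0],
  ],
)

```text
t: 7.4
eef_pos: [610.0, 185.8, 12.8]
orientation: [0.707, 0.707, 0.001, 0.001]
force: [0.5, -0.1, -0.6]
gripper_width: 0.506
grip_force: 51.6
```

Request:
move_arm(
  steps=[
    [[0, 0, 0], 0],
    [[0, 0, 0], 0],
    [[0, 0, 0], 0],
    [[0, 0, 0], 0],
    [[0, 0, 0], 0],
    [[0, 0, 0], 0],
    [[0, 0, -0.04], 0],
    [[0, 0, -0.05], 0],
    [[0, 0, -0.05], 0],
    [[0, 0, -0.05], 0],
    [[-0.045, -0.02, -0.02], 0],
    [[-0.045, -0.02, 0], 0],
    [[-0.045, -0.02, 0], 0],
    [[-0.045, -0.01, 0], 0],
    [[0, 0, 0], 0],
    [[0, 0, 0], 0],
  ],
  fingers=0,
)

```text
t: 9.0
eef_pos: [539.9, 7.5, 220.3]
orientation: [0.708, 0.706, 0.0, -0.0]
force: [1.0, 0.4, -0.4]
gripper_width: 1.001
grip_force: 0.0
```

```bash
python3 - <<'E'
from h import *
plan(520,-21,200,78.3)
im,P=cloud("wrist"); save(im,"w4.png"); np.save("w4.npy",P)
m=(np.hypot(P[...,0]-608,P[...,1]-186)<60)&(P[...,2]>30)&(P[...,2]<50)
b=P[m];print(len(b),cv2.minAreaRect(b[:,:2].astype(np.float32)) if len(b) else 0)
E
```

```text
t 9.0 p [539.9   7.5 220.3] psi 89.9 q6 1.59 | turn 2.31 units, shift x -0.0320 y -0.0137 z 0.0203 tilt [0.0005 0.0006]
1466 ((610.275634765625, 152.8498077392578), (23.196243286132812, 44.31519317626953), 88.38716125488281)
```

View pics/w4.png

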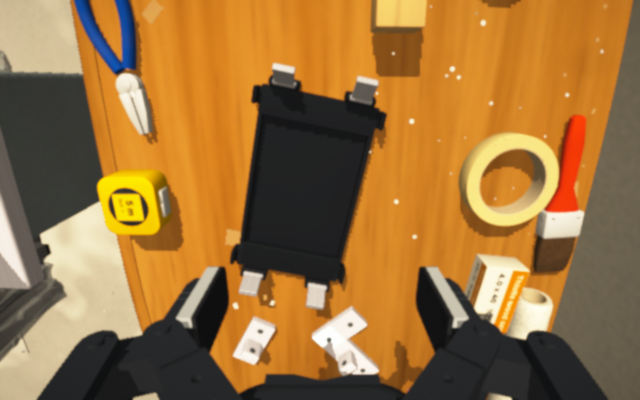

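The view shows the whole empty tray around (310,185), the block at (400,12), tape (508,180) and carton (500,285). I'll fit the tray from this.

```bash
python3 - <<'E'
from h import *
for f,thr in (("w1",70),("w4",75)):
    im=cv2.cvtColor(cv2.imread(f"pics/{f}.png"),cv2.COLOR_BGR2RGB).astype(int);P=np.load(f"{f}.npy")
    near=(np.hypot(P[...,0]-520,P[...,1]+21)<140)&np.isfinite(P[...,2])
    d=P[near&(P[...,2]>11)&(P[...,2]<24)&(im.max(2)<thr)]
    r=cv2.minAreaRect(d[:,:2].astype(np.float32)); print(f,r)
    # tray-frame: project on axes and look at profile percentiles, floor extents on lines
    for yaw in (-11.2,-11.7,-12.2):
        a=np.radians(yaw);Rm=np.array([[np.cos(a),np.sin(a)],[-np.sin(a),np.cos(a)]])
        q=(P[near][:,:2]-[520,-21])@Rm.T; z=P[near][:,2]
        out=[]
        for lo,hi in((-60,-40),(-40,-20),(0,20),(40,60)):
            s=(q[:,1]>lo)&(q[:,1]<hi)&(z>10.5)&(z<20)&(abs(q[:,0])>40)
            L=q[s&(q[:,0]<0),0];H=q[s&(q[:,0]>0),0]
            out.append([np.percentile(L,2),np.percentile(L,98),np.percentile(H,2),np.percentile(H,98)])
        out2=[]
        for lo,hi in((-40,-20),(-10,10),(20,40)):
            s=(q[:,0]>lo)&(q[:,0]<hi)&(z>10.5)&(z<20)&(abs(q[:,1])>55)&(abs(q[:,1])<115)
            L=q[s&(q[:,1]<0),1];H=q[s&(q[:,1]>0),1]
            out2.append([np.percentile(L,2),np.percentile(L,98),np.percentile(H,2),np.percentile(H,98)])
        print(yaw,np.round(out,1).tolist(),np.round(out2,1).tolist())
E
```

```text
w1 ((520.1809692382812, -21.437408447265625), (223.88792419433594, 132.8485107421875), 78.30460357666016)
-11.2 [[-61.8, -56.8, 53.9, 58.9], [-61.9, -45.3, 54.5, 59.4], [-61.0, -56.0, 54.6, 59.5], [-60.3, -55.1, 55.2, 60.5]] [[-111.8, -72.3, 75.5, 109.7], [-101.9, -72.6, 74.9, 105.4], [-101.1, -72.8, 75.1, 106.1]]
-11.7 [[-61.3, -56.4, 54.3, 59.2], [-61.6, -43.0, 54.8, 59.6], [-61.0, -56.1, 54.5, 59.4], [-60.6, -55.6, 54.7, 60.1]] [[-112.1, -72.6, 75.3, 109.5], [-101.9, -72.7, 75.0, 105.3], [-100.9, -72.4, 75.4, 106.5]]
-12.2 [[-60.9, -55.9, 54.8, 59.6], [-61.4, -42.8, 55.0, 59.9], [-61.1, -56.2, 54.4, 59.2], [-61.0, -55.9, 54.2, 59.8]] [[-112.3, -72.9, 75.1, 109.2], [-101.9, -72.6, 74.9, 104.9], [-100.7, -72.2, 75.6, 106.7]]
w4 ((520.3494262695312, -16.158767700195312), (218.68609619140625, 133.0060272216797), 78.12805938720703)
-11.2 [[-61.5, -56.5, 53.4, 58.2], [-61.1, -56.1, 53.7, 58.7], [-60.6, -55.7, 54.3, 58.9], [-60.3, -55.3, 54.8, 59.5]] [[-102.1, -70.4, 76.5, 106.5], [-100.1, -71.8, 75.9, 105.1], [-102.6, -72.3, 75.6, 105.8]]
-11.7 [[-61.0, -56.1, 53.8, 58.7], [-60.7, -55.9, 54.0, 58.9], [-60.7, -55.8, 54.2, 58.8], [-60.8, -55.7, 54.3, 59.3]] [[-102.4, -70.6, 76.2, 106.2], [-99.9, -71.8, 75.9, 105.0], [-102.3, -72.0, 75.8, 106.1]]
-12.2 [[-60.5, -55.7, 54.3, 59.1], [-60.5, -55.6, 54.3, 59.2], [-60.8, -55.9, 54.1, 58.8], [-61.1, -56.1, 53.8, 58.8]] [[-102.7, -70.9, 75.9, 105.9], [-100.0, -71.8, 75.9, 105.1], [-102.1, -71.7, 76.0, 106.5]]
```

```bash
cat >> h.py <<'E'
TC=np.array([519.5,-19.3]); TY=-12.0
def tw(x,y):
    a=np.radians(TY); return TC+np.array([np.cos(a)*x-np.sin(a)*y,np.sin(a)*x+np.cos(a)*y])
E
python3 - <<'E'
from h import *
plan(573,-250,150,40)
E
```

```text
t 9.1 p [540.3   8.5 220.2] psi 90.0 q6 1.59 | turn 9.99 units, shift x -0.1411 y 0.2190 z 0.0702 tilt [0.0005 0.0006]
```

Request:
move_arm(
  steps=[
    [[0, 0, 0], 1],
    [[0, 0, 0], 1],
    [[0, 0, 0], 1],
    [[0, 0, 0], 1],
    [[0, 0, 0], 1],
    [[0, 0, 0], 1],
    [[0, 0, 0], 1],
    [[0, 0, 0], 1],
    [[0, 0, 0], 1],
    [[0, 0, 0], 1],
    [[-0.028, 0.044, 0.014], 0],
    [[-0.028, 0.044, 0.014], 0],
    [[-0.028, 0.044, 0.014], 0],
    [[-0.028, 0.044, 0.014], 0],
    [[-0.028, 0.043, 0.014], 0],
    [[0, 0, 0], 0],
    [[0, 0, 0], 0],
  ],
)

```text
t: 10.75
eef_pos: [571.7, -230.6, 153.9]
orientation: [0.94, 0.342, -0.0, -0.001]
force: [0.0, 0.1, 0.6]
gripper_width: 0.998
grip_force: 0.0
```

```bash
cat > look.py <<'E'
import sys
from fitall import *
n,k,x,y,off=sys.argv[1],sys.argv[2],*map(float,sys.argv[3:6])
p,R,s=pose(); im,P=cloud("wrist"); save(im,n+".png"); np.save(n+".npy",P)
near=(np.hypot(P[...,0]-x,P[...,1]-y)<90)&np.isfinite(P[...,2])
lug=P[near&(P[...,2]>30)&(P[...,2]<45)]; c=lug.mean(0)
r=cv2.minAreaRect(lug[:,:2].astype(np.float32))
f=fit(k,P[near&(P[...,2]>5)&(P[...,2]<45)],np.median(lug[:,:2],0),range(0,360 if k!="strap" else 180,30))
print("lug rect",np.round(r[0],1),np.round(r[1],1),round(r[2],1),"ztop",np.median(lug[:,2]).round(1),"fit",np.round(f,2))
plan(r[0][0],r[0][1],13,f[2]+off)
E
python3 look.py L1 longl 573 -250 90
```

```text
lug rect [ 572.7 -249.4] [21.2 11.8] 41.3 ztop 36.8 fit [ 572.7  -249.98  310.57    0.93]
t 10.8 p [ 571.8 -229.7  154.5] psi 40.1 q6 2.06 | turn -0.10 units, shift x -0.0121 y 0.0156 z 0.1415 tilt [-0.0008  0.0012]
```

View pics/L1.png

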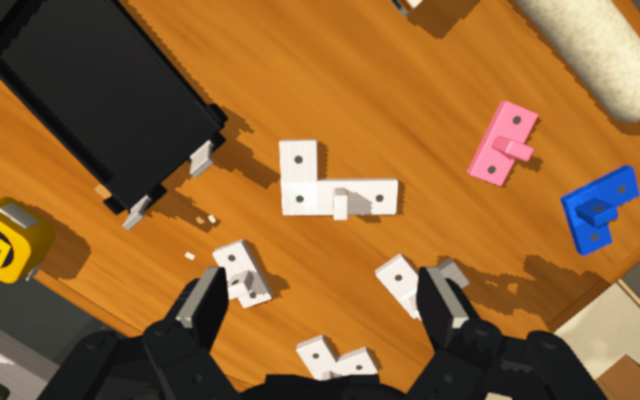

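The long L's lug is at (342,205) and lined up with the tool. The pink strap (505,145) and blue corner (600,210) are look-alikes and stay put.

Request:
move_arm(
  steps=[
    [[-0.012, 0.016, 0.03], 0],
    [[0, 0, 0.04], 0],
    [[0, 0, 0.03], 0],
    [[0, 0, 0.02], 0],
    [[0, 0, 0.015], 0],
    [[0, 0, 0.006], 0],
    [[0, 0, 0], 0],
    [[0, 0, 0], 0],
  ],
)

```text
t: 11.6
eef_pos: [573.3, -250.3, 15.2]
orientation: [0.939, 0.343, 0.001, 0.001]
force: [0.2, 1.0, -0.4]
gripper_width: 1.001
grip_force: 0.0
```

Request:
move_arm(
  steps=[
    [[0, 0, 0], 0],
    [[0, 0, 0], 0],
    [[0, 0, 0], 0],
    [[0, 0, 0], 0],
    [[0, 0, 0], 0],
    [[0, 0, 0], 0],
    [[0, 0, 0], 0],
    [[0, 0, 0], 0],
    [[0, 0, 0], 0],
    [[0, 0, 0], 0],
  ],
  fingers=1,
  squeeze=90,
)

```text
t: 12.6
eef_pos: [572.5, -251.2, 14.5]
orientation: [0.94, 0.342, 0.0, 0.0]
force: [-0.7, -0.2, 5.7]
gripper_width: 0.12
grip_force: 91.3
```

```bash
python3 - <<'E'
from h import *
plan(*tw(0,-54),80,78)
E
```

```text
t 12.6 p [ 572.5 -251.2   14.5] psi 40.0 q6 2.03 | turn -7.60 units, shift x 0.1618 y -0.1001 z -0.0655 tilt [ 0.0006 -0.0006]
```

Request:
move_arm(
  steps=[
    [[0, 0, -0.03], 0],
    [[0, 0, -0.03], -1],
    [[0, 0, -0.02], -1],
    [[0, 0, 0], -1],
    [[0, 0, 0], -1],
    [[0, 0, 0], -1],
    [[0, 0, 0], -1],
    [[0, 0, 0], -1],
    [[0, 0, 0], -0.6],
    [[0.04, -0.025, 0], 0],
    [[0.04, -0.025, 0], 0],
    [[0.04, -0.025, 0], 0],
    [[0.04, -0.025, 0], 0],
    [[0, 0, 0], 0],
    [[0, 0, 0], 0],
    [[0, 0, 0], 0],
  ],
)

```text
t: 14.2
eef_pos: [508.3, -74.2, 93.9]
orientation: [0.777, 0.629, 0.0, 0.0]
force: [0.5, -0.4, -0.2]
gripper_width: 0.117
grip_force: 90.5
```

```bash
cat > held.py <<'E'
import sys
from fitall import *
# held plate check: fit outline at its current height; args name kind zlo zhi tx ty rel
n,k=sys.argv[1:3]; tx,ty,rel=map(float,sys.argv[3:6]); lift=float(sys.argv[6])
p,R,s=pose(); im,P=cloud("wrist"); save(im,n+".png"); np.save(n+".npy",P)
near=(np.hypot(P[...,0]-p[0],P[...,1]-p[1])<90)&np.isfinite(P[...,2])&(P[...,2]>lift+5)&(P[...,2]<lift+14)&(im.min(2)>80)
f=fit(k,P[near],p[:2],[(rel+TY)%360-8,(rel+TY)%360+8],W=110)
q=P[near]; A=np.c_[q[:,:2],np.ones(len(q))]; co=np.linalg.lstsq(A,q[:,2],rcond=None)[0]
print("w",round(s["gripper_width"],3),"fit",np.round(f,2),"pts",near.sum(),"z",np.median(q[:,2]).round(1),"tilt",np.hypot(*co[:2]).round(3))
t=tw(tx,ty); print("lug off tcp",np.round(np.array(f[:2])-p[:2],1),"ang err",round((f[2]-rel-TY+180)%360-180,2))
plan(t[0]-(f[0]-p[0]),t[1]-(f[1]-p[1]),p[2]); plan(t[0],t[1],p[2])
E
python3 held.py L2 longl 0 -54 0 80
```

```text
w 0.117 fit [509.34 -73.55 348.13   0.79] pts 14279 z 90.4 tilt 0.009
lug off tcp [1.  0.6] ang err 0.13
t 14.2 p [508.4 -74.6  94. ] psi 77.9 q6 1.64 | turn -0.00 units, shift x 0.0015 y -0.0015 z 0.0000 tilt [ 0.0005 -0.0003]
t 14.2 p [508.4 -74.6  94. ] psi 77.9 q6 1.64 | turn -0.00 units, shift x 0.0024 y -0.0007 z 0.0000 tilt [ 0.0005 -0.0003]
```

View pics/L2.png

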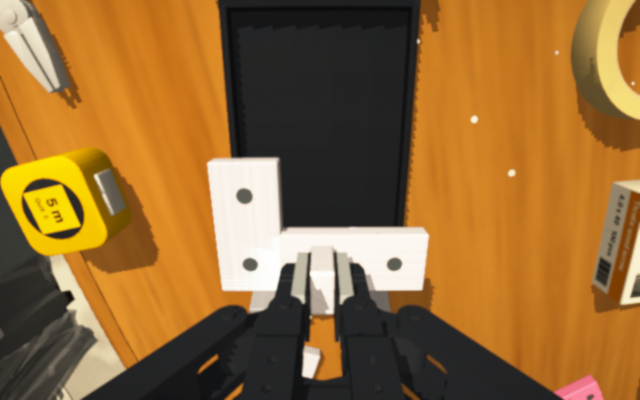

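The held long L at (320,235) lines up with the well and is level. Now I'll lower it.

Request:
move_arm(
  steps=[
    [[0.001, -0.001, 0.02], 0],
    [[0, 0, 0.02], 0],
    [[0, 0, 0.015], 0],
    [[0, 0, 0.008], 0],
    [[0, 0, 0.006], 0],
    [[0, 0, 0.004], 0],
    [[0, 0, 0.003], 0],
    [[0, 0, 0], 0],
    [[0, 0, 0], 0],
  ],
)

```text
t: 15.15
eef_pos: [507.5, -72.6, 18.6]
orientation: [0.777, 0.629, 0.0, 0.0]
force: [-0.2, 0.8, -1.4]
gripper_width: 0.116
grip_force: 90.4
```

```bash
python3 - <<'E'
from h import *
plan(*tw(0,-54),18.5,78)
E
```

```text
t 15.2 p [507.5 -72.6  18.6] psi 78.0 q6 1.64 | turn -0.00 units, shift x 0.0006 y 0.0006 z 0.0001 tilt [ 0.0012 -0.0002]
```

Request:
move_arm(
  steps=[
    [[0, 0, 0], 0],
    [[0, 0, 0], 0],
    [[0, 0, 0], 0],
    [[0, 0, 0], 0],
    [[0, 0, -0.03], 0],
    [[0, 0, -0.05], 0],
    [[0, 0, -0.05], 0],
    [[-0.042, 0.014, 0], 0],
    [[-0.042, 0.014, 0], 0],
    [[-0.042, 0.014, 0], 0],
    [[-0.042, 0.014, 0], 0],
    [[-0.042, 0.014, 0], 0],
    [[-0.042, 0.014, 0], 0],
    [[-0.042, 0.014, 0], 0],
    [[0, 0, 0], 0],
    [[0, 0, 0], 0],
  ],
  fingers=0.5,
)

```text
t: 16.75
eef_pos: [541.1, -381.1, 147.4]
orientation: [0.778, 0.629, 0.0, -0.001]
force: [0.5, 0.9, -1.3]
gripper_width: 0.5
grip_force: 0.0
```

```bash
python3 look.py C1 corner 541 -382 90
```

```text
lug rect [ 540.5 -384.5] [22.4 11.4] 78.0 ztop 36.8 fit [ 540.49 -384.15  349.09    0.94]
t 16.8 p [ 541.1 -379.9  147.6] psi 78.0 q6 1.17 | turn -0.22 units, shift x -0.0046 y 0.0002 z 0.1346 tilt [-0.001   0.0014]
```

Request:
move_arm(
  steps=[
    [[-0.0045, 0, 0.03], -0.2],
    [[0, 0, 0.04], 0],
    [[0, 0, 0.03], 0],
    [[0, 0, 0.02], 0],
    [[0, 0, 0.01], 0],
    [[0, 0, 0.003], 0],
    [[0, 0, 0], 0],
    [[0, 0, 0], 0],
  ],
)

```text
t: 17.6
eef_pos: [541.8, -385.2, 16.7]
orientation: [0.772, 0.636, 0.0, 0.001]
force: [-0.0, 0.0, 1.4]
gripper_width: 0.499
grip_force: 0.0
```

Request:
move_arm(
  steps=[
    [[0, 0, 0], 0],
    [[0, 0, 0], 0],
    [[0, 0, 0], 0],
    [[0, 0, 0], 0],
    [[0, 0, 0], 0],
    [[0, 0, 0], 0],
    [[0, 0, 0], 0],
    [[0, 0, -0.04], 0],
    [[0, 0, -0.04], 0.2],
    [[0.041, -0.011, 0], 0],
    [[0.041, -0.011, 0], 0],
    [[0.041, -0.011, 0], 0],
    [[0.041, -0.011, 0], 0],
    [[0.041, -0.011, 0], 0],
    [[0.041, -0.011, 0], 0],
    [[0.041, -0.011, 0], 0],
    [[0.041, -0.011, 0], 0],
    [[0, 0, 0], 0],
    [[0, 0, 0], 0],
  ],
  fingers=1,
  squeeze=90,
)

```text
t: 19.5
eef_pos: [522.7, -44.9, 95.0]
orientation: [0.776, 0.63, -0.0, 0.0]
force: [0.6, -0.7, -1.9]
gripper_width: 0.112
grip_force: 90.6
```

```bash
python3 held.py C1b corner 0 -18 0 80
```

```text
w 0.112 fit [523.8  -44.02 348.49   0.76] pts 10170 z 89.7 tilt 0.014
lug off tcp [1.1 0.9] ang err 0.49
t 19.6 p [522.9 -45.9  95.1] psi 78.0 q6 1.69 | turn -0.00 units, shift x 0.0062 y -0.0098 z 0.0000 tilt [-0.     -0.0006]
t 19.6 p [522.9 -45.9  95.1] psi 78.0 q6 1.69 | turn -0.00 units, shift x 0.0073 y -0.0089 z 0.0000 tilt [-0.     -0.0006]
```

Request:
move_arm(
  steps=[
    [[0.006, -0.009, 0], 0],
    [[0, 0, 0.02], 0],
    [[0, 0, 0.02], 0],
    [[0, 0, 0.015], 0],
    [[0, 0, 0.008], 0],
    [[0, 0, 0.005], 0],
    [[0, 0, 0.004], 0],
    [[0, 0, 0.002], 0],
    [[0, 0, 0], 0],
    [[0, 0, 0], 0],
  ],
)

```text
t: 20.55
eef_pos: [515.7, -38.0, 21.5]
orientation: [0.777, 0.629, 0.0, 0.0]
force: [-0.8, -0.5, -1.0]
gripper_width: 0.123
grip_force: 90.6
```

```bash
python3 - <<'E'
from h import *
plan(*tw(0,-18),18.5,78)
print(observe()["force"])
im,P=cloud("wrist"); save(im[100:380,120:520],"C1c.png")
E
```

```text
t 20.6 p [515.7 -38.   21.5] psi 78.0 q6 1.71 | turn -0.00 units, shift x 0.0011 y -0.0002 z 0.0030 tilt [ 0.0008 -0.0001]
[-0.81060443 -0.47398571 -0.97922   ]
```

View pics/C1c.png

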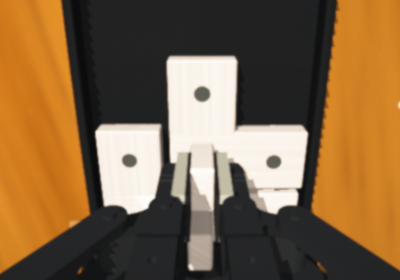

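The corner at crop (205,130) sits nested beside the long L, with a visible gap to it. I'll lower the last 2 mm and release.

Request:
move_arm(
  steps=[
    [[0.001, 0, 0.002], 0],
    [[0, 0, 0], 0],
    [[0, 0, 0], 0],
  ],
)

```text
t: 20.9
eef_pos: [516.1, -37.4, 20.3]
orientation: [0.777, 0.629, 0.0, 0.001]
force: [-1.8, -1.3, 7.7]
gripper_width: 0.115
grip_force: 91.7
```

Request:
move_arm(
  steps=[
    [[0, 0, 0], 0],
    [[0, 0, 0], 0],
    [[0, 0, 0], 0],
    [[0, 0, -0.03], 0],
    [[0, 0, -0.04], 0],
    [[0, 0, -0.04], -1],
    [[0, 0, -0.03], -1],
    [[0, 0, 0], -1],
    [[0, 0, 0], -1],
    [[0, 0, 0], -1],
    [[0, 0, 0], -1],
    [[0, 0, 0], -1],
    [[0, 0, 0], -1],
    [[0, 0, 0], -1],
    [[0, 0, 0], -1],
    [[0, 0, 0], -1],
    [[0, 0, 0], -1],
    [[0, 0, 0], -1],
    [[0, 0, 0], -1],
    [[0, 0, 0], -0.8],
  ],
  fingers=0.5,
)

```text
t: 22.9
eef_pos: [515.3, -36.9, 158.8]
orientation: [0.24, 0.971, 0.0, -0.0]
force: [-0.4, 0.7, -0.4]
gripper_width: 0.496
grip_force: 0.0
```

```bash
cat > well.py <<'E'
from fitall import *
p,R,s=pose(); im,P=cloud("wrist"); save(im,"well%.0f.png"%s["t"])
a=np.radians(TY)
def chk(n,k,x,y,rel):
    c=tw(x,y); near=(np.hypot(P[...,0]-c[0],P[...,1]-c[1])<19)&(P[...,2]>34)&(P[...,2]<50)
    l=P[near]
    if len(l)<20: print(n,"no lug",len(l)); return
    q=P[(np.hypot(P[...,0]-c[0],P[...,1]-c[1])<60)&(im.min(2)>90)&(P[...,2]>9)&(P[...,2]<32)]
    r=cv2.minAreaRect(l[:,:2].astype(np.float32)); d=np.array(r[0])-TC
    print(n,"lug in tray",np.round([d[0]*np.cos(a)+d[1]*np.sin(a),-d[0]*np.sin(a)+d[1]*np.cos(a)],1),"want",(x,y),"ztop",np.median(l[:,2]).round(1),"rect",np.round(r[1],1),"ang-tray",round((r[2]-TY)%90,1),"plate z pct",np.percentile(q[:,2],[5,50,95]).round(1))
for t in [("L","longl",0,-54,0),("cA","corner",0,-18,0),("strap","strap",36,36,90),("cB","corner",-36,54,-90)]: chk(*t)
E
python3 well.py; python3 -c "
from h import *
plan(450,-230,150,152.3)"
```

```text
L lug in tray [  0.1 -54.2] want (0, -54) ztop 40.8 rect [22.  12.4] ang-tray 88.8 plate z pct [13.9 15.2 16.9]
cA lug in tray [  1.2 -17.7] want (0, -18) ztop 40.8 rect [22. 12.] ang-tray 89.1 plate z pct [13.8 15.2 16.6]
strap no lug 0
cB no lug 0
t 22.9 p [515.4 -36.9 158.8] psi 152.3 q6 0.41 | turn -0.01 units, shift x -0.0319 y -0.2014 z 0.0088 tilt [-0.0005  0.0001]
```

Both plates are flat and placed within about 1 mm. Next is the strap.

Request:
move_arm(
  steps=[
    [[-0.0065, -0.04, 0], 0],
    [[-0.0065, -0.04, 0], 0],
    [[-0.0065, -0.04, 0], 0],
    [[-0.0065, -0.04, 0], 0],
    [[-0.0065, -0.04, 0], 0],
    [[0, 0, 0], 0],
    [[0, 0, 0], 0],
    [[0, 0, 0], 0],
  ],
)

```text
t: 23.75
eef_pos: [450.4, -228.0, 159.0]
orientation: [0.242, 0.97, 0.0, -0.0]
force: [1.1, -0.1, -0.3]
gripper_width: 0.495
grip_force: 0.0
```

```bash
python3 look.py S1 strap 450 -230 90; python3 -c "
from h import *
print(tw(36,36))"
```

```text
lug rect [ 448.7 -230.6] [11.8 21.5] 61.9 ztop 36.9 fit [ 448.62 -230.67   62.08    0.92]
t 23.8 p [ 450.6 -227.8  159. ] psi 152.1 q6 0.02 | turn -0.00 units, shift x 0.0003 y -0.0033 z 0.1460 tilt [-0.0002  0.0005]
[562.1981345    8.42849276]
```

Request:
move_arm(
  steps=[
    [[0, -0.003, 0.03], 0],
    [[0, 0, 0.04], 0],
    [[0, 0, 0.04], 0],
    [[0, 0, 0.02], 0],
    [[0, 0, 0.01], 0],
    [[0, 0, 0.004], 0],
    [[0, 0, 0], 0],
    [[0, 0, 0], 0],
  ],
)

```text
t: 24.6
eef_pos: [450.2, -231.8, 16.3]
orientation: [0.242, 0.97, -0.0, 0.001]
force: [0.3, 0.0, -0.0]
gripper_width: 0.504
grip_force: 0.0
```

Request:
move_arm(
  steps=[
    [[0, 0, 0], 0],
    [[0, 0, 0], 0],
    [[0, 0, 0], 0],
    [[0, 0, 0], 0],
    [[0, 0, 0], 0],
    [[0, 0, 0], 0],
    [[0, 0, -0.04], 0],
    [[0, 0, -0.04], -1],
    [[0, 0, 0], -1],
    [[0, 0, 0], -1],
    [[0, 0, 0], -0.2],
    [[-0.0088, 0.037, 0], 0],
    [[-0.0088, 0.037, 0], 0],
    [[-0.0088, 0.037, 0], 0],
    [[-0.0088, 0.037, 0], 0],
    [[-0.0088, 0.037, 0], 0],
    [[-0.0088, 0.037, 0], 0],
    [[-0.0088, 0.036, 0], 0],
    [[0, 0, 0], 0],
    [[0, 0, 0], 0],
  ],
  fingers=1,
  squeeze=90,
)

```text
t: 26.6
eef_pos: [562.5, 8.7, 94.5]
orientation: [0.104, 0.995, -0.0, -0.001]
force: [0.7, -0.8, -1.7]
gripper_width: 0.121
grip_force: 88.5
```

```bash
python3 held.py S1b strap 36 36 90 80
```

```text
w 0.121 fit [561.14   9.16  78.75   0.6 ] pts 5044 z 89.3 tilt 0.017
lug off tcp [-1.4  0.5] ang err 0.75
t 26.6 p [562.    7.9  94.5] psi 168.0 q6 0.22 | turn -0.00 units, shift x -0.0016 y 0.0004 z 0.0000 tilt [-0.0018 -0.0005]
t 26.6 p [562.    7.9  94.5] psi 168.0 q6 0.22 | turn -0.00 units, shift x -0.0001 y 0.0006 z 0.0000 tilt [-0.0018 -0.0005]
```

Request:
move_arm(
  steps=[
    [[-0.001, 0, 0.02], 0],
    [[0, 0, 0.02], 0],
    [[0, 0, 0.015], 0],
    [[0, 0, 0.008], 0],
    [[0, 0, 0.005], 0],
    [[0, 0, 0.004], 0],
    [[0, 0, 0.002], 0],
    [[0, 0, 0.0005], 0],
    [[0, 0, 0], 0],
    [[0, 0, 0], 0],
  ],
)

```text
t: 27.65
eef_pos: [564.2, 7.9, 21.0]
orientation: [0.105, 0.995, 0.0, 0.0]
force: [0.1, 0.4, -0.5]
gripper_width: 0.115
grip_force: 88.5
```

Request:
move_arm(
  steps=[
    [[0, 0, 0], 0],
    [[0, 0, 0], 0],
    [[0, 0, 0], 0],
    [[0, 0, -0.03], 0],
    [[0, 0, -0.04], -1],
    [[0, 0, -0.04], -1],
    [[0, 0, -0.03], -1],
    [[0, 0, 0], -1],
    [[0, 0, 0], -1],
    [[0, 0, 0], -1],
    [[0, 0, 0], -1],
    [[0, 0, 0], -1],
    [[0, 0, 0], -1],
    [[0, 0, 0], -1],
    [[0, 0, 0], -1],
    [[0, 0, 0], -1],
    [[0, 0, 0], -1],
    [[0, 0, 0], -1],
    [[0, 0, 0], -1],
    [[0, 0, 0], -0.4],
  ],
  fingers=0.5,
)

```text
t: 29.65
eef_pos: [563.7, 7.9, 160.6]
orientation: [-0.538, 0.843, 0.0, -0.0]
force: [-0.5, -0.3, -0.3]
gripper_width: 0.502
grip_force: 0.0
```

```bash
python3 well.py; python3 -c "
from h import *
plan(404.5,-381,150,245.3,False)"
```

```text
L lug in tray [  2.9 -48.7] want (0, -54) ztop 40.8 rect [21.7 12.4] ang-tray 88.3 plate z pct [13.8 15.  16.3]
cA lug in tray [  1.9 -16. ] want (0, -18) ztop 40.8 rect [22.4 12.4] ang-tray 89.2 plate z pct [13.8 15.1 16.3]
strap lug in tray [37.3 36.7] want (36, 36) ztop 40.9 rect [12.6 21.9] ang-tray 89.1 plate z pct [13.9 15.2 16.5]
cB no lug 0
t 29.7 p [563.8   7.9 160.7] psi -114.9 q6 -1.12 | turn -0.03 units, shift x 0.4198 y -0.0178 z 0.0107 tilt [0.0001 0.    ]
```

The long L has been knocked about 5 mm and has nudged corner A. I'll grip its lug in place and slide it back.

```bash
python3 -c "
from h import *
plan(*tw(2.9,-48.7),100,258,False)"
```

```text
t 29.7 p [563.8   7.9 160.7] psi -114.9 q6 -1.12 | turn -2.57 units, shift x 0.0845 y 0.0348 z 0.0607 tilt [0.0001 0.    ]
```

Request:
move_arm(
  steps=[
    [[0, 0, 0], -1],
    [[0, 0, 0], -1],
    [[0, 0, 0], -0.6],
    [[0.042, 0.017, 0], 0],
    [[0.042, 0.017, 0.02], 0],
    [[0, 0, 0.04], 0],
    [[0, 0, 0], 0],
    [[0, 0, 0], 0],
  ],
)

```text
t: 30.5
eef_pos: [512.7, -67.0, 100.7]
orientation: [-0.629, 0.777, 0.001, -0.0]
force: [-0.8, 0.2, -0.8]
gripper_width: 0.496
grip_force: 0.0
```

```bash
python3 well.py;  python3 -c "
from h import *
plan(*tw(2.9,-48.7),20,258,False)"
```

```text
L lug in tray [  2.9 -48.7] want (0, -54) ztop 40.8 rect [22.2 12.1] ang-tray 86.9 plate z pct [13.7 15.1 16.5]
cA lug in tray [  1.6 -16.5] want (0, -18) ztop 40.8 rect [22.3 11.9] ang-tray 89.9 plate z pct [13.8 15.1 16.5]
strap lug in tray [34.1 35.5] want (36, 36) ztop 40.6 rect [12.1 16.7] ang-tray 0.1 plate z pct [13.8 15.1 17.7]
cB no lug 0
t 30.6 p [514.2 -67.  101.7] psi -102.0 q6 -1.49 | turn 0.00 units, shift x 0.0010 y 0.0018 z 0.0817 tilt [ 0.0013 -0.    ]
```

Request:
move_arm(
  steps=[
    [[0.001, 0.002, 0.03], 0],
    [[0, 0, 0.03], 0],
    [[0, 0, 0.015], 0],
    [[0, 0, 0.007], 0],
    [[0, 0, 0], 0],
    [[0, 0, 0], 0],
  ],
)

```text
t: 31.15
eef_pos: [512.7, -67.6, 20.0]
orientation: [-0.63, 0.777, -0.001, 0.001]
force: [0.4, 0.2, 0.8]
gripper_width: 0.502
grip_force: 0.0
```

Request:
move_arm(
  steps=[
    [[0, 0, 0], 0],
    [[0, 0, 0], 0],
    [[0, 0, 0], 0],
    [[0, 0, 0], 0],
    [[0, 0, 0], 0],
    [[0, 0, 0], 0],
    [[0.002, 0.001, 0], 0],
    [[0.002, 0.001, 0], 0],
    [[0.0015, 0.0005, 0], 0],
    [[0, 0, 0], 0],
    [[0, 0, 0], 0],
  ],
  fingers=1,
  squeeze=60,
)

```text
t: 32.25
eef_pos: [509.0, -72.5, 19.8]
orientation: [-0.629, 0.777, -0.001, 0.002]
force: [1.7, 1.7, 6.7]
gripper_width: 0.122
grip_force: 61.7
```

Request:
move_arm(
  steps=[
    [[0, 0, 0], 0],
    [[0, 0, 0], 0],
    [[0, 0, 0], 0],
    [[0, 0, 0], 0],
    [[0, 0, -0.03], 0],
    [[0, 0, -0.04], 0],
    [[0, 0, -0.04], 0],
    [[0, 0, -0.03], 0],
    [[0, 0, 0], 0],
    [[0, 0, 0], 0],
  ],
  fingers=0.5,
)

```text
t: 33.25
eef_pos: [507.7, -72.8, 159.0]
orientation: [-0.629, 0.777, -0.001, 0.0]
force: [-1.2, 0.4, -0.9]
gripper_width: 0.497
grip_force: 0.0
```

```bash
python3 well.py;  python3 -c "
from h import *
plan(404.5,-381,150,245.3,False)"
```

```text
L lug in tray [  2.3 -54.6] want (0, -54) ztop 40.9 rect [21.2 11.7] ang-tray 0.1 plate z pct [13.6 15.2 16.6]
cA lug in tray [  1.9 -16.1] want (0, -18) ztop 40.9 rect [22.3 11.3] ang-tray 89.9 plate z pct [13.7 15.2 16.6]
strap lug in tray [33.5 35.8] want (36, 36) ztop 40.5 rect [12.9 13.9] ang-tray 0.6 plate z pct [13.8 15.2 16.7]
cB no lug 0
t 33.3 p [506.7 -72.6 157.9] psi -102.0 q6 -1.50 | turn 2.54 units, shift x 0.3229 y -0.0360 z 0.0079 tilt [-0.0011  0.0001]
```

Request:
move_arm(
  steps=[
    [[0, 0, 0], 1],
    [[0, 0, 0], 1],
    [[0, 0, 0], 0.5],
    [[0.04, -0.0045, 0], 0],
    [[0.04, -0.0045, 0], 0],
    [[0.04, -0.0045, 0], 0],
    [[0.04, -0.0045, 0], 0],
    [[0.04, -0.0045, 0], 0],
    [[0.04, -0.0045, 0], 0],
    [[0.04, -0.0045, 0], 0],
    [[0.04, -0.0045, 0], 0],
    [[0, 0, 0], 0],
    [[0, 0, 0], 0],
  ],
)

```text
t: 34.6
eef_pos: [405.9, -378.5, 156.5]
orientation: [-0.54, 0.842, 0.002, -0.0]
force: [-0.6, -0.6, -0.1]
gripper_width: 0.498
grip_force: 0.0
```

```bash
python3 look.py C2 corner 404 -381 270; python3 -c "
from h import *
print(tw(-36.5,55))"
```

```text
lug rect [ 404.3 -382.4] [21.8 11.7] 65.4 ztop 36.9 fit [ 404.29 -382.46  336.12    0.93]
t 34.6 p [ 406.3 -377.7  156.9] psi -114.5 q6 -1.89 | turn -0.13 units, shift x 0.0052 y -0.0001 z 0.1439 tilt [-0.0025  0.003 ]
[495.23275557  42.08689476]
```

Request:
move_arm(
  steps=[
    [[0.005, 0, 0.03], -0.1],
    [[0, 0, 0.04], 0],
    [[0, 0, 0.04], 0],
    [[0, 0, 0.02], 0],
    [[0, 0, 0.008], 0],
    [[0, 0, 0.004], 0],
    [[0, 0, 0], 0],
    [[0, 0, 0], 0],
  ],
)

```text
t: 35.45
eef_pos: [406.3, -383.9, 17.9]
orientation: [-0.545, 0.839, -0.001, 0.0]
force: [-0.4, -0.1, 0.2]
gripper_width: 0.497
grip_force: 0.0
```

Request:
move_arm(
  steps=[
    [[0, 0, 0], 0],
    [[0, 0, 0], 0],
    [[0, 0, 0], 0],
    [[0, 0, 0], 0],
    [[0, 0, 0], 0],
    [[0, 0, 0], 0],
    [[0, 0, 0], 0],
    [[0, 0, -0.04], 0],
    [[0, 0, -0.04], 1],
    [[0, 0, 0], 1],
    [[0, 0, 0], 1],
    [[0, 0, 0], 1],
    [[0, 0, 0], 1],
    [[0, 0, 0], 1],
    [[0, 0, 0], 1],
    [[0, 0, 0], 1],
    [[0, 0, 0], 1],
    [[0, 0, 0], 1],
    [[0, 0, 0], 1],
    [[0, 0, 0], 1],
  ],
  fingers=1,
  squeeze=90,
)

```text
t: 37.45
eef_pos: [405.1, -383.3, 96.6]
orientation: [-0.05, 0.999, 0.0, -0.0]
force: [-0.1, 0.4, -0.7]
gripper_width: 0.115
grip_force: 89.3
```

```bash
python3 -c "
from h import *
plan(*tw(-36.5,55),95,168)
print(observe()['gripper_width'])"
```

```text
t 37.5 p [ 405.1 -383.3   96.6] psi -174.2 q6 -0.86 | turn 3.55 units, shift x 0.0002 y 0.4348 z 0.0016 tilt [-0.0001  0.0001]
0.11468555910910207
```

Request:
move_arm(
  steps=[
    [[0, 0, 0], 1],
    [[0, 0, 0], 1],
    [[0, 0, 0], 1],
    [[0, 0, 0], 0.55],
    [[0, 0.0395, 0], 0],
    [[0, 0.0395, 0], 0],
    [[0, 0.0395, 0], 0],
    [[0, 0.0395, 0], 0],
    [[0, 0.0395, 0], 0],
    [[0, 0.0395, 0], 0],
    [[0, 0.0395, 0], 0],
    [[0, 0.0395, 0], 0],
    [[0, 0.0395, 0], 0],
    [[0, 0.0395, 0], 0],
    [[0, 0.0395, 0], 0],
    [[0, 0, 0], 0],
    [[0, 0, 0], 0],
    [[0, 0, 0], 0],
  ],
)

```text
t: 39.25
eef_pos: [493.2, 41.4, 96.5]
orientation: [0.103, 0.995, -0.0, -0.0]
force: [0.4, -0.1, 0.1]
gripper_width: 0.115
grip_force: 89.2
```

```bash
python3 held.py C2b corner -36.5 55 -90 80
```

```text
w 0.115 fit [493.56  41.66 258.61   0.5 ] pts 5989 z 89.6 tilt 0.012
lug off tcp [0.3 0.3] ang err 0.61
t 39.3 p [493.3  41.1  96.5] psi 168.2 q6 0.29 | turn -0.00 units, shift x -0.0014 y 0.0010 z 0.0001 tilt [-0.0006 -0.0004]
t 39.3 p [493.3  41.1  96.5] psi 168.2 q6 0.29 | turn -0.00 units, shift x -0.0017 y 0.0014 z 0.0001 tilt [-0.0006 -0.0004]
```

View pics/C2b.png

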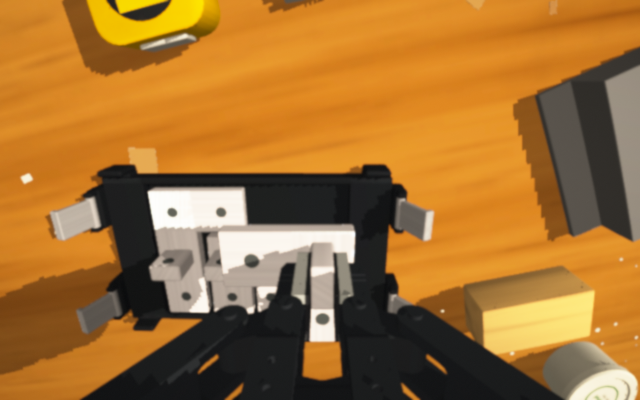

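The held corner is over the free L-shaped gap at (320,270), with the block at (530,310). I'll lower it.

Request:
move_arm(
  steps=[
    [[-0.0015, 0.001, 0.02], 0],
    [[0, 0, 0.02], 0],
    [[0, 0, 0.015], 0],
    [[0, 0, 0.008], 0],
    [[0, 0, 0.005], 0],
    [[0, 0, 0.004], 0],
    [[0, 0, 0.002], 0],
    [[0, 0, 0.001], 0],
    [[0, 0, 0.001], 0],
    [[0, 0, 0], 0],
    [[0, 0, 0], 0],
  ],
)

```text
t: 40.4
eef_pos: [495.9, 42.7, 21.8]
orientation: [0.102, 0.995, -0.0, 0.001]
force: [-1.6, -0.7, 7.0]
gripper_width: 0.113
grip_force: 90.3
```

```bash
python3 -c "
from h import *
plan(*tw(-36.5,55),20,168)
print(observe()['force'])"
```

```text
t 40.4 p [495.9  42.7  21.8] psi 168.2 q6 0.29 | turn 0.05 units, shift x 0.0005 y -0.0008 z 0.0018 tilt [ 0.0013 -0.0002]
[-1.63713658 -0.71928906  6.99037218]
```

Request:
move_arm(
  steps=[
    [[0, 0, 0], 0],
    [[0, 0, 0], 0],
    [[0, 0, 0], 0],
    [[0, 0, 0], 0],
    [[0, 0, -0.03], 0],
    [[0, 0, -0.04], 0],
    [[0, 0, -0.05], 0],
    [[0, 0, -0.05], 0],
    [[-0.02, -0.02, -0.01], 0],
    [[0, -0.02, 0], 0],
    [[0, 0, 0], 0],
    [[0, 0, 0], 0],
  ],
  fingers=0.5,
)

```text
t: 41.6
eef_pos: [506.4, -0.5, 200.2]
orientation: [0.103, 0.995, 0.0, -0.0]
force: [0.5, 0.3, 1.0]
gripper_width: 0.5
grip_force: 0.0
```

```bash
python3 well.py;python3 - <<'E'
from h import *
p,R,s=pose();S=cloud("scene")
im,P=S; save(im,"s5.png")
m=(np.hypot(P[...,0]-470,P[...,1]-330)<130)&(P[...,2]>5)&(P[...,2]<100)
print("cover pts",m.sum(),cv2.minAreaRect(P[m][:,:2].astype(np.float32)))
h=m&(P[...,2]>55); print("handle",P[h].mean(0),cv2.minAreaRect(P[h][:,:2].astype(np.float32)),np.percentile(P[h][:,2],95))
plan(472,325,200,90)
E
ls pics
```

```text
L lug in tray [  1.3 -54.3] want (0, -54) ztop 40.8 rect [21.5 12.2] ang-tray 1.4 plate z pct [13.7 15.2 16.9]
cA lug in tray [  1.3 -16.5] want (0, -18) ztop 40.8 rect [22.2 11.6] ang-tray 89.4 plate z pct [13.7 15.2 16.6]
strap lug in tray [36.4 36.2] want (36, 36) ztop 40.9 rect [11.1 21. ] ang-tray 0.5 plate z pct [13.6 15.2 16.5]
cB lug in tray [-34.8  55.9] want (-36, 54) ztop 40.9 rect [12.2 22.3] ang-tray 2.9 plate z pct [13.5 15.2 16.5]
cover pts 4125 ((479.1497802734375, 315.3713073730469), (120.7258529663086, 201.00540161132812), 14.047266960144043)
handle [477.21399595 317.01763568  60.56735822] ((478.93316650390625, 314.7276306152344), (12.876375198364258, 64.36807250976562), 14.444559097290039) 62.96901877632386
t 41.7 p [5.063e+02 1.000e-01 2.000e+02] psi 168.3 q6 0.20 | turn 15.65 units, shift x 0.3249 y -0.0343 z -0.0000 tilt [-0.0014  0.0005]
C1.png
C1b.png
C1c.png
C2.png
C2b.png
L1.png
L2.png
S1.png
S1b.png
s3.png
s5.png
scene0.png
top0.png
topcrop.png
w1.png
w2.png
w3.png
w4.png
well23.png
well30.png
well33.png
well42.png
```

All four plates are flat and nested. Now the cover.

```bash
python3 -c "
from h import *
plan(479,315,200,104.3)"
```

```text
t 41.7 p [5.063e+02 1.000e-01 2.000e+02] psi 168.3 q6 0.20 | turn 12.79 units, shift x 0.3119 y 0.0513 z -0.0000 tilt [-0.0014  0.0005]
```

Request:
move_arm(
  steps=[
    [[0, 0, 0], 1],
    [[0, 0, 0], 1],
    [[0, 0, 0], 1],
    [[0, 0, 0], 1],
    [[0, 0, 0], 1],
    [[0, 0, 0], 1],
    [[0, 0, 0], 1],
    [[0, 0, 0], 1],
    [[0, 0, 0], 1],
    [[0, 0, 0], 1],
    [[0, 0, 0], 1],
    [[0, 0, 0], 1],
    [[0, 0, 0], 0.8],
  ],
)

```text
t: 43.0
eef_pos: [506.5, 0.4, 200.0]
orientation: [0.615, 0.789, -0.0, -0.001]
force: [0.7, -0.7, -0.2]
gripper_width: 0.499
grip_force: 0.0
```

Request:
move_arm(
  steps=[
    [[0.039, 0.0064, 0], 0],
    [[0.039, 0.0064, 0], 0],
    [[0.039, 0.0064, 0], 0],
    [[0.039, 0.0064, 0], 0],
    [[0.039, 0.0064, 0], 0],
    [[0.039, 0.0064, 0], 0],
    [[0.039, 0.0064, 0], 0],
    [[0.039, 0.0064, 0], 0],
    [[0, 0, 0], 0],
    [[0, 0, 0], 0],
  ],
)

```text
t: 44.0
eef_pos: [478.7, 315.7, 199.7]
orientation: [0.613, 0.79, -0.001, -0.0]
force: [0.4, 0.3, 0.5]
gripper_width: 0.497
grip_force: 0.0
```

```bash
python3 - <<'E'
from h import *
p,R,s=pose();im,P=cloud("wrist"); save(im,"cov.png")
m=(np.hypot(P[...,0]-479,P[...,1]-315)<125)&(P[...,2]>4)&(P[...,2]<80)
print(cv2.minAreaRect(P[m][:,:2].astype(np.float32)))
h=m&(P[...,2]>56)&(P[...,2]<75); r=cv2.minAreaRect(P[h][:,:2].astype(np.float32)); print("handle",r,np.median(P[h][:,2]))
top=m&(P[...,2]>33)&(P[...,2]<41); print("hood top",np.median(P[top][:,2]))
plan(*r[0],41,(r[2]+90) if r[1][0]<r[1][1] else r[2])
E
```

```text
((477.2804870605469, 325.3636474609375), (119.5390853881836, 222.04855346679688), 13.872995376586914)
handle ((479.71978759765625, 314.6589050292969), (11.735230445861816, 63.53826904296875), 14.160680770874023) 62.9262027528751
hood top 37.13293181070003
t 44.0 p [478.9 314.7 199.9] psi 104.3 q6 1.90 | turn 0.03 units, shift x -0.0002 y 0.0008 z 0.1589 tilt [-0.0013 -0.0012]
```

View pics/cov.png

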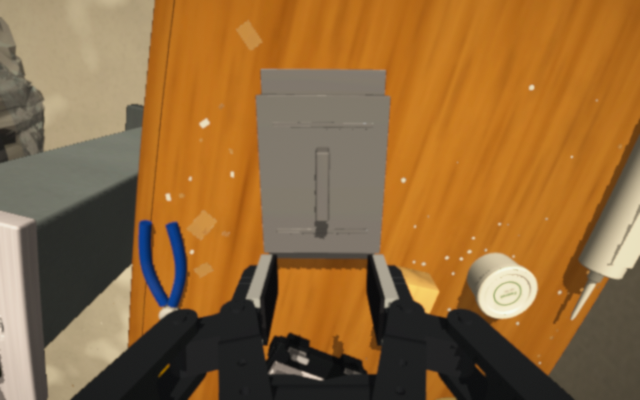

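The cover's handle is at (322,190) and lined up between the fingers.

Request:
move_arm(
  steps=[
    [[0, 0.001, 0.04], 0],
    [[0, 0, 0.04], 0],
    [[0, 0, 0.04], 0],
    [[0, 0, 0.025], 0],
    [[0, 0, 0.01], 0],
    [[0, 0, 0.003], 0],
    [[0, 0, 0], 0],
    [[0, 0, 0], 0],
  ],
)

```text
t: 44.85
eef_pos: [482.1, 315.3, 44.3]
orientation: [0.614, 0.789, 0.001, 0.001]
force: [-0.4, -0.5, 0.0]
gripper_width: 0.498
grip_force: 0.0
```

Request:
move_arm(
  steps=[
    [[0, 0, 0], 0],
    [[0, 0, 0], 0],
    [[0, 0, 0], 0],
    [[0, 0, 0], 0],
    [[0, 0, 0], 0],
    [[0, 0, 0], 0],
    [[0, 0, 0], 0],
    [[0, 0, -0.04], 0],
    [[0, 0, -0.04], 0],
    [[0, 0, -0.01], 1],
    [[0, 0, 0], 1],
    [[0, 0, 0], 1],
    [[0, 0, 0], 1],
    [[0, 0, 0], 1],
    [[0, 0, 0], 0.25],
    [[0, 0, 0], 0],
  ],
  fingers=1,
  squeeze=110,
)

```text
t: 46.45
eef_pos: [480.5, 314.7, 132.4]
orientation: [0.777, 0.63, -0.0, -0.0]
force: [0.3, -0.4, -2.1]
gripper_width: 0.112
grip_force: 108.3
```

```bash
python3 -c "
from h import *
print(observe()['gripper_width'],observe()['force'])
plan(*tw(0,0),135,78)"
```

```text
0.1123493270377009 [ 0.32238779 -0.39177393 -2.12235296]
t 46.5 p [480.5 314.7 132.4] psi 78.1 q6 2.36 | turn 0.01 units, shift x -0.3186 y 0.1075 z -0.0026 tilt [-0.0004 -0.0003]
```

Request:
move_arm(
  steps=[
    [[-0.0398, 0.0134, 0], 0],
    [[-0.0398, 0.0134, 0], 0],
    [[-0.0398, 0.0134, 0], 0],
    [[-0.0398, 0.0134, 0], 0],
    [[-0.0398, 0.0134, 0], 0],
    [[-0.0398, 0.0134, 0], 0],
    [[-0.0398, 0.0134, 0], 0],
    [[-0.0398, 0.0134, 0], 0],
    [[0, 0, 0], 0],
    [[0, 0, 0], 0],
    [[0, 0, 0], 0],
  ],
)

```text
t: 47.55
eef_pos: [519.1, -18.2, 132.5]
orientation: [0.777, 0.63, 0.0, -0.0]
force: [0.2, 0.1, -2.7]
gripper_width: 0.106
grip_force: 108.3
```

```bash
cat > cov.py <<'E'
from h import *
p,R,s=pose();im,P=cloud("wrist"); save(im,"cov%.0f.png"%s["t"])
print("w",s["gripper_width"],s["force"])
# hood top plane: fit edges in tray frame
a=np.radians(TY);q=(P[...,:2]-TC)@np.array([[np.cos(a),-np.sin(a)],[np.sin(a),np.cos(a)]])
z0=np.nanmedian(P[(abs(q[...,0])<55)&(abs(q[...,1]-50)<18)][:,2]); print("hood top z",z0)
m=(abs(P[...,2]-z0)<4)&(abs(q[...,0])<75)&(abs(q[...,1])<95)
for lo,hi in((-20,0),(0,20),(20,40),(40,60)):
    x=q[m&(q[...,1]>lo)&(q[...,1]<hi)][:,0]
    if len(x)>50: print("y",lo,"x edges",np.percentile(x,[.5,99.5]).round(1))
for lo,hi in((-50,-30),(-30,-10),(10,30),(30,50)):
    y=q[m&(q[...,0]>lo)&(q[...,0]<hi)][:,1]; print("x",lo,"y max",np.percentile(y,[99.5]).round(1))
Q=P[m&(abs(q[...,0])<55)&(q[...,1]<75)]; co=np.linalg.lstsq(np.c_[Q[:,:2],np.ones(len(Q))],Q[:,2],rcond=None)[0]; print("tilt",co[:2].round(3))
plan(*TC,57,78)
E
python3 cov.py
```

```text
w 0.10578760607305782 [ 0.20222075  0.09245641 -2.70125908]
hood top z 125.74807795400561
y -20 x edges [-58.7  58.8]
y 0 x edges [-58.5  58.6]
y 20 x edges [-58.5  58.5]
y 40 x edges [-58.3  58.7]
x -50 y max [78.4]
x -30 y max [78.6]
x 10 y max [78.6]
x 30 y max [78.4]
tilt [-0.     0.002]
t 47.6 p [519.1 -17.9 132.5] psi 78.1 q6 1.74 | turn 0.02 units, shift x -0.0013 y 0.0007 z 0.0755 tilt [-0.0004  0.0004]
```

Request:
move_arm(
  steps=[
    [[-0.001, 0, 0.02], 0],
    [[0, 0, 0.02], 0],
    [[0, 0, 0.01], 0],
    [[0, 0, 0.008], 0],
    [[0, 0, 0.006], 0],
    [[0, 0, 0.004], 0],
    [[0, 0, 0.003], 0],
    [[0, 0, 0.002], 0],
    [[0, 0, 0.001], 0],
    [[0, 0, 0.001], 0],
    [[0, 0, 0], 0],
    [[0, 0, 0], 0],
  ],
)

```text
t: 48.8
eef_pos: [519.4, -20.0, 58.0]
orientation: [0.777, 0.629, 0.0, 0.0]
force: [-1.0, -0.8, 1.6]
gripper_width: 0.108
grip_force: 108.6
```

```bash
python3 cov.py
```

```text
w 0.10769859041138878 [-0.97063744 -0.84345454  1.59968779]
hood top z 51.12979708352861
y -20 x edges [-58.   59.5]
y 0 x edges [-57.8  59.3]
y 20 x edges [-57.6  59.2]
y 40 x edges [-57.7  59.3]
x -50 y max [76.7]
x -30 y max [76.9]
x 10 y max [76.9]
x 30 y max [76.7]
tilt [0.001 0.002]
t 48.9 p [519.4 -20.   58. ] psi 78.0 q6 1.74 | turn -0.00 units, shift x 0.0007 y -0.0001 z 0.0010 tilt [ 0.0007 -0.0001]
```

The cover is down, with hood top at about 50 mm, centred and level. Release and check the clips.

Request:
move_arm(
  steps=[
    [[0, 0, 0], 0],
    [[0, 0, 0], 0],
    [[0, 0, 0], 0],
    [[0, 0, 0], 0],
    [[0, 0, -0.03], 0],
    [[0, 0, -0.04], 0],
    [[0, 0, -0.05], 0],
    [[0, 0, -0.05], 0],
    [[0, 0, 0], 0],
    [[0, 0, 0], 0],
  ],
  fingers=0.5,
)

```text
t: 49.85
eef_pos: [520.3, -20.0, 229.3]
orientation: [0.777, 0.629, 0.001, 0.001]
force: [0.2, -0.7, -0.7]
gripper_width: 0.498
grip_force: 0.0
```

```bash
cat > clips.py <<'E'
from h import *
p,R,s=pose();im,P=cloud("wrist"); save(im,"clips%.0f.png"%s["t"])
a=np.radians(TY);q=(P[...,:2]-TC)@np.array([[np.cos(a),-np.sin(a)],[np.sin(a),np.cos(a)]])
for n,x,sy in (("c0",38,1),("c1",38,-1),("c2",-38,-1),("c3",-38,1)):
    m=(abs(q[...,0]-x)<9)&(q[...,1]*sy>80)&(q[...,1]*sy<145)&(P[...,2]>21.5)&(P[...,2]<60)
    y=q[m][:,1]*sy; z=P[m][:,2]
    if len(y)<10: print(n,len(y)); continue
    i=z>np.percentile(z,90); print(n,len(y),"y range",np.percentile(y,[2,98]).round(1),"z",np.percentile(z,[2,50,98]).round(1),"x med",np.median(q[m][:,0]).round(1),"y of top",np.median(y[i]).round(1))
m=(abs(q[...,0])<75)&(abs(q[...,1])<95)&(P[...,2]>46)&(P[...,2]<56); r=cv2.minAreaRect(q[m].astype(np.float32)); print("hood",r,np.median(P[m][:,2]))
m=(abs(q[...,0])<20)&(abs(q[...,1])<45)&(P[...,2]>70)&(P[...,2]<85); r=cv2.minAreaRect(q[m].astype(np.float32)) if m.sum() else 0; print("handle",r)
E
python3 clips.py; python3 -c "
from h import *
plan(*tw(38,150),100,78)"
```

```text
c0 654 y range [ 83.7 127.8] z [21.5 35.1 46.6] x med 37.8 y of top 124.2
c1 394 y range [ 98.6 119.8] z [21.9 38.1 50. ] x med 37.9 y of top 116.2
c2 372 y range [ 94.4 117.8] z [21.7 39.3 51.1] x med -37.5 y of top 113.2
c3 563 y range [ 83.8 123.3] z [21.6 37.2 49.8] x med -37.9 y of top 119.0
hood ((0.6475448608398438, -0.47435760498046875), (154.97398376464844, 119.48553466796875), 89.81156921386719) 51.13144457253165
handle ((0.6916747093200684, -0.28263092041015625), (63.49460220336914, 11.391935348510742), 89.92923736572266)
t 49.9 p [519.1 -19.9 227.6] psi 78.0 q6 1.74 | turn -0.00 units, shift x 0.1507 y 0.0383 z 0.1276 tilt [ 0.0004 -0.    ]
```

```bash
cp pics/clips5*.png pics/clipA.png 2>/dev/null; ls pics | grep clip
```

```text
clipA.png
clips50.png
```

The cover is seated within 1 mm and every clip leans outward. I'll fold clip0 (+x +y) first.

Request:
move_arm(
  steps=[
    [[0.037, 0.0096, 0], 0],
    [[0.037, 0.0096, 0], 0],
    [[0.036, 0.0096, 0], 0],
    [[0.036, 0.0095, 0], 0],
    [[0, 0, 0.04], 0],
    [[0, 0, 0.04], 0],
    [[0, 0, 0.04], 0],
    [[0, 0, 0.04], 0],
    [[0, 0, 0.025], 0],
    [[0, 0, 0.009], 0],
    [[0, 0, 0], 0],
    [[0, 0, 0], 0],
  ],
  fingers=1,
  squeeze=40,
)

```text
t: 51.1
eef_pos: [587.4, 114.9, 34.1]
orientation: [0.777, 0.629, 0.0, 0.0]
force: [0.5, -0.3, 0.1]
gripper_width: 0.003
grip_force: 0.0
```

```bash
python3 -c "
from h import *
print(observe()['gripper_width'],observe()['force'])
plan(*tw(38,95),27,78)"
```

```text
0.003339324886491047 [ 0.50337138 -0.32206533  0.07258326]
t 51.1 p [587.4 114.9  34.1] psi 78.0 q6 1.97 | turn -0.00 units, shift x -0.0504 y -0.0005 z 0.0071 tilt [0.0005 0.0001]
```

Request:
move_arm(
  steps=[
    [[-0.006, 0, 0], 0],
    [[-0.006, 0, 0], 0],
    [[-0.006, 0, 0], 0],
    [[-0.006, 0, 0], 0],
    [[-0.006, 0, 0], 0],
    [[-0.006, 0, 0.001], 0],
    [[-0.005, 0, 0.001], 0],
    [[-0.005, 0, 0.001], 0],
    [[-0.004, 0, 0.001], 0],
    [[0, 0, 0.001], 0],
    [[0, 0, 0.001], 0],
    [[0, 0, 0.001], 0],
    [[0, 0, 0.001], 0],
    [[0, 0, 0], 0],
  ],
)

```text
t: 52.5
eef_pos: [576.4, 65.9, 25.6]
orientation: [0.777, 0.629, -0.0, 0.0]
force: [-0.9, -1.0, 2.2]
gripper_width: 0.003
grip_force: 1.1
```

```bash
python3 -c "
from h import *
print(observe()['force'])
plan(*tw(38,95),26,78)"
```

```text
[-0.91107267 -0.97816558  2.22843643]
t 52.5 p [576.4  65.9  25.6] psi 78.0 q6 1.89 | turn -0.00 units, shift x -0.0002 y 0.0000 z -0.0004 tilt [-0.0003 -0.0004]
```

Request:
move_arm(
  steps=[
    [[0, 0, 0.001], 0],
    [[0, 0, 0.0005], 0],
    [[0, 0, 0], 0],
    [[0, 0, -0.04], 0],
    [[0, 0, -0.04], 0],
    [[0, 0, 0], 0],
    [[-0.04, -0.0127, 0], 0],
    [[-0.04, -0.0127, 0], 0],
    [[-0.04, -0.0127, 0], 0],
    [[-0.04, -0.0127, 0], 0],
    [[-0.04, -0.0126, 0], 0],
    [[-0.04, -0.0126, 0], 0],
    [[0, 0, 0], 0],
    [[0, 0, 0], 0],
  ],
)

```text
t: 53.9
eef_pos: [451.9, -153.3, 103.7]
orientation: [0.778, 0.628, 0.0, -0.0]
force: [0.1, 0.5, 0.5]
gripper_width: 0.001
grip_force: 0.0
```

```bash
python3 clips.py; python3 -c "
from h import *
print(observe()['force'])
plan(*tw(-38,-143),33.5,78)"
```

```text
c0 0
c1 1149 y range [ 83.2 120.8] z [21.6 37.6 50.5] x med 38.0 y of top 116.8
c2 1101 y range [ 82.7 118.3] z [21.6 38.6 51.5] x med -37.9 y of top 114.3
c3 0
hood ((1.0949363708496094, -47.18754577636719), (119.24649810791016, 62.30270004272461), 0.39768707752227783) 51.09629711141107
handle ((0.8550224304199219, -27.311962127685547), (11.31557559967041, 12.367300987243652), 87.38839721679688)
[ 0.02496326 -0.10616708 -0.20941865]
t 54.0 p [ 452.5 -152.7  103.8] psi 78.0 q6 1.45 | turn -0.01 units, shift x 0.0015 y -0.0002 z 0.0703 tilt [0.0003 0.0007]
```

Request:
move_arm(
  steps=[
    [[0, 0, 0.04], 0],
    [[0, 0, 0.022], 0],
    [[0, 0, 0.008], 0],
    [[0, 0, 0], 0],
    [[0.006, 0, 0], 0],
    [[0.006, 0, 0], 0],
    [[0.006, 0, 0], 0],
    [[0.006, 0, 0], 0],
    [[0.006, 0, 0], 0],
    [[0.006, 0, 0.001], 0],
    [[0.005, 0, 0.001], 0],
    [[0.004, 0, 0.001], 0],
    [[0.004, 0, 0.001], 0],
    [[0, 0, 0.001], 0],
    [[0, 0, 0.001], 0],
    [[0, 0, 0.001], 0],
    [[0, 0, 0.001], 0],
    [[0, 0, 0], 0],
  ],
)

```text
t: 55.75
eef_pos: [462.4, -105.1, 25.9]
orientation: [0.777, 0.629, -0.0, -0.0]
force: [1.6, 0.1, 0.2]
gripper_width: -0.004
grip_force: 0.1
```

```bash
python3 -c "
from h import *
print(observe()['force'])
plan(*tw(-38,-95),25,78)"
```

```text
[1.62594093 0.13644904 0.22280643]
t 55.8 p [ 462.4 -105.1   25.9] psi 78.0 q6 1.56 | turn -0.00 units, shift x 0.0008 y 0.0000 z 0.0009 tilt [-0.0002  0.0001]
```

Request:
move_arm(
  steps=[
    [[0, 0, 0.001], 0],
    [[0, 0, 0.001], 0],
    [[0, 0, 0], 0],
    [[0, 0, -0.04], 0],
    [[0, 0, -0.04], 0],
    [[0, 0, -0.04], 0],
    [[0, 0, -0.04], 0],
    [[0.032, 0.013, -0.04], 0],
    [[0.032, 0.013, 0], 0],
    [[0.031, 0.012, 0], 0],
    [[0, 0, 0], 0],
    [[0, 0, 0], 0],
    [[0, 0, 0], 0],
  ],
)

```text
t: 57.05
eef_pos: [517.4, -22.2, 221.4]
orientation: [0.777, 0.629, -0.001, -0.0]
force: [-0.8, -0.3, 0.5]
gripper_width: 0.003
grip_force: 0.0
```

```bash
python3 clips.py; python3 -c "
from h import *
plan(*tw(38,-143),33.5,78)"
```

```text
c0 633 y range [ 82.5 111.2] z [24.2 26.9 29.5] x med 38.0 y of top 84.3
c1 365 y range [ 95.3 120.4] z [21.8 36.3 50.1] x med 39.3 y of top 116.1
c2 237 y range [ 91.2 109.4] z [24.9 26.5 28.1] x med -38.0 y of top 102.2
c3 619 y range [ 82.  123.3] z [21.6 37.  49.9] x med -37.8 y of top 119.1
hood ((0.7019424438476562, -0.8971176147460938), (155.4285125732422, 119.46466827392578), 89.7882080078125) 51.115477734012515
handle ((0.7457013130187988, -0.3065166473388672), (63.29051208496094, 11.737639427185059), 89.68309020996094)
t 57.1 p [517.5 -22.3 221.6] psi 77.9 q6 1.74 | turn -0.01 units, shift x -0.1396 y 0.0393 z 0.1881 tilt [-0.0014 -0.0004]
```

```bash
cat > slope.py <<'E'
from h import *
im,P=cloud("wrist"); a=np.radians(TY);q=(P[...,:2]-TC)@np.array([[np.cos(a),-np.sin(a)],[np.sin(a),np.cos(a)]])
for n,x,sy in (("c0",38,1),("c1",38,-1),("c2",-38,-1),("c3",-38,1)):
    m=(abs(q[...,0]-x)<9)&(q[...,1]*sy>82)&(q[...,1]*sy<104)&(P[...,2]>23)&(P[...,2]<34)
    if m.sum()>30: c=np.polyfit(108-q[m][:,1]*sy,P[m][:,2],1); print(n,m.sum(),"slope",c.round(3))
E
python3 slope.py
```

```text
c0 463 slope [ 0.069 25.959]
c2 163 slope [ 0.051 25.884]
```

Request:
move_arm(
  steps=[
    [[-0.035, 0.01, 0], 0],
    [[-0.035, 0.01, 0], 0],
    [[-0.035, 0.01, 0], 0],
    [[-0.035, 0.009, 0], 0],
    [[0, 0, 0.04], 0],
    [[0, 0, 0.04], 0],
    [[0, 0, 0.04], 0],
    [[0, 0, 0.04], 0],
    [[0, 0, 0.02], 0],
    [[0, 0, 0.008], 0],
    [[0, 0, 0], 0],
    [[0, 0, 0], 0],
  ],
)

```text
t: 58.35
eef_pos: [528.2, -167.2, 35.1]
orientation: [0.777, 0.629, 0.001, 0.001]
force: [0.9, -1.0, -0.7]
gripper_width: 0.002
grip_force: 0.0
```

```bash
python3 -c "
from h import *
plan(*tw(38,-95),24,78)"
```

```text
t 58.4 p [ 528.2 -167.2   35.1] psi 78.0 q6 1.47 | turn -0.01 units, shift x 0.0479 y -0.0013 z 0.0111 tilt [ 0.0019 -0.0006]
```

Request:
move_arm(
  steps=[
    [[0.006, 0, 0], 0],
    [[0.006, 0, 0], 0],
    [[0.006, 0, 0], 0],
    [[0.006, 0, 0], 0],
    [[0.006, 0, 0], 0],
    [[0.006, 0, 0.001], 0],
    [[0.005, 0, 0.001], 0],
    [[0.004, 0, 0.001], 0],
    [[0.004, 0, 0.001], 0],
    [[0, 0, 0.001], 0],
    [[0, 0, 0.001], 0],
    [[0, 0, 0.001], 0],
    [[0, 0, 0.001], 0],
    [[0, 0, 0.001], 0],
    [[0, 0, 0.001], 0],
    [[0, 0, 0.001], 0],
    [[0, 0, 0], 0],
    [[0, 0, 0], 0],
  ],
)

```text
t: 60.15
eef_pos: [537.7, -118.6, 25.3]
orientation: [0.777, 0.629, 0.001, 0.0]
force: [-5.4, 2.9, 19.5]
gripper_width: 0.003
grip_force: 9.5
```

Request:
move_arm(
  steps=[
    [[0, 0, -0.04], 0],
    [[0, 0, -0.04], 0],
    [[0, 0, -0.01], 0],
    [[0.04, -0.0127, 0], 0],
    [[0.04, -0.0127, 0], 0],
    [[0.04, -0.0127, 0], 0],
    [[0.04, -0.0127, 0], 0],
    [[0.04, -0.0126, 0], 0],
    [[0.04, -0.0126, 0], 0],
    [[0, 0, 0], 0],
    [[0, 0, 0], 0],
    [[0, 0, 0], 0],
  ],
)

```text
t: 61.35
eef_pos: [512.9, 130.9, 112.4]
orientation: [0.777, 0.629, -0.001, 0.0]
force: [-0.7, 0.3, 0.1]
gripper_width: -0.0
grip_force: 0.0
```

```bash
python3 -c "
from h import *
plan(*tw(-38,143),33.5,78)"
```

```text
t 61.4 p [512.9 130.9 112.4] psi 77.9 q6 2.03 | turn -0.01 units, shift x -0.0026 y -0.0003 z 0.0789 tilt [-0.001  -0.0009]
```

Request:
move_arm(
  steps=[
    [[0, 0, 0.04], 0],
    [[0, 0, 0.03], 0],
    [[0, 0, 0.008], 0],
    [[0, 0, 0], 0],
    [[-0.007, 0, 0], 0],
    [[-0.007, 0, 0], 0],
    [[-0.007, 0, 0], 0],
    [[-0.006, 0, 0], 0],
    [[-0.006, 0, 0.001], 0],
    [[-0.006, 0, 0.001], 0],
    [[-0.005, 0, 0.001], 0],
    [[-0.004, 0, 0.001], 0],
    [[-0.002, 0, 0.001], 0],
    [[0, 0, 0.002], 0],
    [[0, 0, 0.002], 0],
    [[0, 0, 0.001], 0],
    [[0, 0, 0], 0],
    [[0, 0, 0], 0],
  ],
)

```text
t: 63.15
eef_pos: [502.3, 82.3, 25.5]
orientation: [0.777, 0.629, -0.001, 0.001]
force: [-2.1, -2.4, 9.1]
gripper_width: 0.001
grip_force: 4.6
```

```bash
python3 -c "
from h import *
print(observe()['force'])
plan(*tw(38,95),24.5,78)"
```

```text
[-2.05788972 -2.40520384  9.05685033]
t 63.1 p [502.3  82.3  25.5] psi 78.0 q6 1.94 | turn -0.00 units, shift x -0.0008 y 0.0759 z 0.0010 tilt [-0.0006 -0.0019]
```

Request:
move_arm(
  steps=[
    [[0, 0, -0.03], 0],
    [[0, 0.038, 0], 0],
    [[0, 0.038, 0], 0],
    [[0, 0, 0], 0],
    [[0, 0, 0.02], 0],
    [[0, 0, 0.008], 0],
    [[0, 0, 0.002], 0],
    [[0, 0, 0.001], 0],
    [[0, 0, 0], 0],
    [[0, 0, 0], 0],
  ],
)

```text
t: 64.15
eef_pos: [575.4, 67.0, 25.4]
orientation: [0.777, 0.629, -0.001, -0.0]
force: [-3.8, -1.6, 12.4]
gripper_width: 0.003
grip_force: 7.0
```

Request:
move_arm(
  steps=[
    [[0, 0, -0.04], 0],
    [[0, 0, -0.04], 0],
    [[0, 0, -0.04], 0],
    [[0, 0, -0.04], 0],
    [[-0.032, -0.013, -0.04], 0],
    [[-0.032, -0.013, 0], 0],
    [[-0.031, -0.012, 0], 0],
    [[0, 0, 0], 0],
    [[0, 0, 0], 0],
    [[0, 0, 0], 0],
  ],
)

```text
t: 65.15
eef_pos: [521.2, -15.7, 221.4]
orientation: [0.777, 0.629, -0.0, -0.0]
force: [-0.5, -0.2, 1.1]
gripper_width: -0.002
grip_force: 0.0
```

```bash
python3 clips.py; python3 slope.py; python3 - <<'E'
from h import *
im,P=cloud("scene"); save(im,"send.png")
b=P[(np.hypot(P[...,0]-610,P[...,1]-186)<60)&(P[...,2]>30)&(P[...,2]<50)]
print("block",cv2.minAreaRect(b[:,:2].astype(np.float32)),np.median(b[:,2]))
E
```

```text
c0 620 y range [ 82.5 110.7] z [22.1 26.8 29.5] x med 38.0 y of top 84.3
c1 220 y range [ 90.3 108.1] z [25.2 26.3 28. ] x med 38.5 y of top 105.2
c2 229 y range [ 90.4 108.2] z [24.9 26.4 28.4] x med -38.2 y of top 105.7
c3 628 y range [ 81.6 110.7] z [24.1 26.9 29.5] x med -38.0 y of top 84.3
hood ((0.6146354675292969, -0.31586456298828125), (155.0979766845703, 119.2830581665039), 89.70829772949219) 51.1488831126283
handle ((0.5173053741455078, -0.223541259765625), (11.800676345825195, 63.23515701293945), 0.28434911370277405)
c0 443 slope [ 0.082 25.717]
c1 171 slope [2.1000e-02 2.6086e+01]
c2 172 slope [-1.0000e-03  2.6296e+01]
c3 446 slope [ 0.077 25.8  ]
block ((610.2871704101562, 185.13739013671875), (86.83004760742188, 47.38624954223633), 89.38023376464844) 37.73232941065581
```

View pics/send.png

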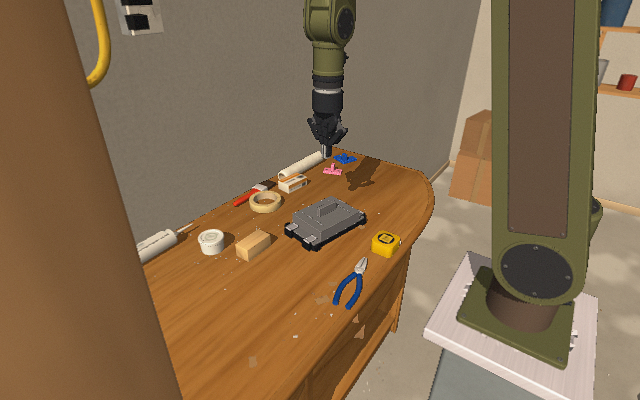

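The final view shows the cover on the tray (325,220) with clips folded, the block at (255,245), and the tub, tape and carton in place. The gripper is clear, so I'll hand it in.

```bash
python3 -c "
from workcell import *
print(job_done())"
```

```text
the job is handed in; nothing more can be done
None
```

The job is handed in, and no verdict came back. By my last measurements the wood block is on the bookcase top, about 220 mm from the tray centre; all four plates were flat and nested before covering, the cover is seated within 1 mm, and the clips were folded in diagonal order; the tub, tape and carton look unmoved in the final picture.

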